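# Clamp a scope objective in the bench chuck and crack its stuck cover

### The arm

A 6-joint arm with a two-finger parallel gripper is mounted at the origin on the work surface. World frame = base frame: x ahead of the robot, y to its left, z up, the work surface at z = 0. Lengths are in m, angles in degrees, forces in N, time in s.
With the tool pointing down it reaches from about 0.3 to 1 m from the base axis. Payload 5.1 kg.
Tool frame: the origin (TCP) lies on the centre line of the jaws, within the pads' length; the fingertips stand ahead of it and the grasp point (between the pads) lies 8 mm behind it (arm.tip_reach is the z of the fingertips in the tool frame, in m); z points along the fingers, y is the direction in which the jaws open and shut (so a half turn about z gives the same grasp; the last joint's range is limited). The gripper opens to 95 mm and grips with 3 to 60 N. Pads are 20 mm wide; open, the fingers measure 119 mm over their backs; the gripper's body (75 mm by 180 mm) begins 59 mm behind the grasp point.
Start: joints at [60.871, 7.093, 94.555, -0, 78.352, -4.733], TCP at [0.269, 0.592, 0.226] pointing down, gripper open.
Joint ranges: [-149.61, 149.61], [-58.7, 133.49], [1.44, 155.28], [-77.14, 257.14], [18.33, 153.61], [-166.67, 166.67]. Speed limits (degrees/s): [147.25, 147.25, 180, 180, 180, 180].

### API

Orientations are given as [roll, pitch, yaw] about the fixed x, y, z axes, in that order (R = Rz(yaw) Ry(pitch) Rx(roll)).
In Python, from station import arm, cams, close_job gives the robot as it stands.
- The arm moves only by the tool drive_tool, never from a script. Its arguments are lists of equal length, an entry for each row: "translation": the shift along the world's x, y, z in mm, a list of three; "turn": the turn about the world's z in degrees; "fingers": the closure, from 0 (fully open) to 1 (shut). A call has 1 to 12 rows; each row shifts and turns the commanded pose from where the row before left it; what a row does not reach is not made up. A row lasts 1/12 s, in which the tool goes at most 41.7 mm and 7.16 degrees, less where a joint would pass 70% of its speed; a pose out of reach is approached as far as the arm can. A call with a gripper value outside its range is refused whole. The fingers move at their own pace and stop on an object; the grip force is fixed at half the most. Time passes only in rows, so rows that do not move let the fingers close. It gives the time, the measured TCP pose, the force and the opening at its end, in the units of the state.
- arm.sense(): the state, without advancing time (a new reading comes with each control period).
- cams.get_image(name): name is "scene" or "top" or "wrist"; returns a dict with "frame" (400x640x3 uint8, blue, green, red), "camera_matrix" (3x3 intrinsics, pixels), "dist_coeffs" ([k1, k2, p1, p2, k3] as OpenCV has them; the pictures are not rectified), "cam_to_world" (4x4, takes a point from camera to world coordinates); the wrist camera has in their place "hand_eye" (4x4, takes a point from camera to tool coordinates, whose origin is the TCP and whose axes are the flange's). Camera axes: x right, y down, z forward; pixel columns grow to the right and rows downward; lengths in m; the calibration is good to about 2 mm. A picture is of the moment at which its call begins: read the wrist's pose just before it. There is no depth.
- close_job(): hands the job in, once; it reports no verdict.
Trained networks look in a picture, given as the dict that the camera call returned (one of the last four; its "shot" number tells which), for a name from the list of things; names that differ only in an ending like _2 or _b are one class to them, and where a whole thing is asked for, a point or a joint stands for the part that bears it (a point fixed in the world has none). Each returns a list of dicts, best first, with "score" (0 to 1); they miss things now and then, are a little off and sometimes report something else, mostly with a low value. They report only what shows in the picture. A call takes as long as a camera call. They do not tell look-alikes from the thing itself.
- cams.masks_of(picture, label): "mask" (400x640 bool, what is visible of it) and "extent" ([left, top, width, height] in pixels, round what is visible of it).
The state is a dict: "t": time; "joints": joint angles; "qd": joint speeds; "tau": joint torques, N m; "eef_pos": TCP position; "orientation": TCP orientation; "ft_force": force on the tool from outside, world axes, zero at the start; "torque": the same for the moment, N m; "gripper_width": finger opening in m.
Only numpy, scipy, OpenCV 4.12 (cv2) and the standard library are available. Lean on these libraries where they do the work, as an engineer would, in place of code of your own. Each camera call takes 0.05 s, during which the arm holds its last target.

### The job

The riflescope objective housing stands loose in the bench chuck and its hinged dust cover has stuck to its O-ring. Swing the chuck's lever clockwise (seen from above) until the three jaws grip the housing tightly, let go of the lever, then lift the cover by its thumb tab: break it free of the seal and hold it about 15 mm open at the tab, so that I can blow the grit out with the bulb before it is opened fully. Do not let the cover fly wide open, pull the housing out of the chuck or disturb the things standing around, and finish while still holding the cover ajar: do not let go of it.

Things in the scene. Friction and masses are not known exactly. Their poses are not given: they have to be found in the camera images.
- chuck_face (a point): Centre of the flat top face of the fixed bench chuck, on its upright axis, 46 mm above the bench. Round steel three-jaw chuck: base disc 112 mm across, 9 mm high; above it the clamping sleeve 92 mm across (10 to 34 mm above the bench); then the body 86 mm across up to the face. Three padded jaws 14 mm wide, 20 mm tall stand on the face.
- lever_grip (a point): Middle of the lever's upright black grip, 46 mm above the bench: a round post 18 mm across, 28 to 62 mm above the bench, at the end of a 10 mm thick radial rod fixed to the sleeve (its middle 22 mm above the bench); 92 mm from the chuck's axis, on the side nearer the robot, free all round. Pinch it from above or push it sideways.
- sleeve (a joint): Angle of sleeve and lever, rad: 0 fully open, starts below 0.4, grows clockwise seen from above, stop at 1.7. The three jaws close together, 3 mm per rad, and meet the neck at about 0.9. Turning takes about 5 N at the grip; past 0.9 the force climbs steadily, and 12 to 16 N at the grip, at about 1.2 to 1.45 rad, is tight. Friction keeps it where it is left, less a little springing back.
- jaw0: One of the three chuck jaws. Origin on the chuck's axis at the chuck's face; its x axis points outward along the jaw.
- jaw1: The second chuck jaw, described as jaw0.
- jaw2: The third chuck jaw, described as jaw0.
- housing: The loose black objective housing, about 280 g, standing upright on the chuck's face between the jaws, within about 1 mm of the chuck's axis: neck 30 mm across and 34 mm high, then a flare to a bell 51 mm across, rim 84 mm above its foot. Origin at the centre of its foot, z up, x towards the cover's thumb tab (the cover's hinge is on the -x side).
- housing_mid (a point): Centre of the same housing, half-way up (42 mm above its foot), same axes as the housing.
- cover (a joint): Opening of the cover, rad: 0 shut, grows as the tab goes up (the tab tilts with the cover). It is stuck on its seal: lifting at the tab takes a force that climbs to about 10 N within the first 1 to 4 mm, then fades, to about 3 N from 0.1 rad on. It falls shut by itself when let go (light hinge spring). 15 mm open at the tab is 0.21 rad.
- cover_tab (a point): Grip point of the grey cover's thumb tab, mid width and thickness: tab 12 mm wide, 7.5 mm thick, standing 22 mm out from the round cover (55 mm across) opposite its hinge; 72 mm from the hinge axis, 41 mm from the housing's axis, 134 mm above the bench while shut. x from hinge to tab, y along the hinge, z out of the cover. Free air all round: pinch its sides from above, fingers closing along y.
- cover_hinge (a point): Middle of the cover's hinge pin on the rim of the housing, 131 mm above the bench and 31 mm from the housing's axis; the hinge axis is its y axis.
- dispenser: White square solvent dispenser with a domed steel top, 62 mm square and 123 mm high, upright on the bench; origin under its centre. Bystander.
- blower: Blue rubber bulb blower with a thin nozzle pointing up, 66 mm across and 120 mm high; origin under its centre. Bystander.
- lens_can: Black lidded lens can, 44 mm across and 48 mm high; origin under its centre. Bystander.
- loupe: Dark steel watchmaker's loupe, 38 mm across and 40 mm high; origin under its centre. Bystander.
Mind the look-alikes: they are no part of the job. What is shaped like the housing but purple is not meant.

How it is judged:
By the outcome, as a careful person would: the job done as asked, in the order asked, and still so for the second after the job is handed in, while the arm keeps its last pose, push and grip.
It also fails if it takes over 51 s, if anything falls off the work surface, if the arm or the gripper's body presses on something with over 40 N, if the wrist force passes 120 N, or if a joint passes its speed limit or range.

## Working session

There is one attempt and no reset: what is moved stays moved. The work goes in short steps, Python scripts to look and compute and a tool call to move; the robot and the scene stay as the last step left them, time stands still between calls to the robot, and variables do not carry over. Pictures are saved under pics/ and viewed, and the job is handed in when it is done.

Besides the shell and the picture viewer there is one more tool, called after "Request:" as name(argument=value, ...), one argument or row to a line, values as JSON. drive_tool: Moves the arm, as the interface text tells. Its arguments: {"type":"object","properties":{"translation":{"type":"array","items":{"type":"array","items":{"type":"number"}}},"turn":{"type":"array","items":{"type":"number"}},"fingers":{"type":"array","items":{"type":"number"}}},"required":["translation","turn","fingers"]}

```bash
mkdir -p pics; ls
python3 - <<'E'
from station import arm,cams
import cv2
s=arm.sense();print(s, arm.tip_reach)
for n in ["scene","top"]:
    p=cams.get_image(n);cv2.imwrite(f"pics/{n}0.png",p["frame"]);print(n,p["cam_to_world"],p["camera_matrix"])
E
```

```text
pics
{'t': 0.0, 'joints': array([ 6.08714809e+01,  7.13431287e+00,  9.46320894e+01,  6.62690933e-04,
        7.83524120e+01, -4.73261270e+00]), 'qd': array([-0.05802594, -0.0339654 , -0.06818517, -0.08907892, -0.05503087,
        0.00021169]), 'tau': array([ 2.59515793e-03, -4.17609715e+01, -3.59928453e+01,  7.76241138e-02,
        4.92335355e-02, -1.48845302e-04]), 'eef_pos': array([0.26820096, 0.5914182 , 0.22439836]), 'orientation': array([-1.79881644e+02, -1.04494099e-02,  1.55603948e+02]), 'ft_force': array([ 0.54092413, -0.21728131, -0.34174027]), 'torque': array([0.07539209, 0.02195077, 0.00078667]), 'gripper_width': 0.09473405026240218} 0.011
scene [[-0.43711818  0.63557502 -0.63637417  1.31198895]
 [ 0.89927389  0.32088859 -0.29721538  0.34284915]
 [ 0.01530254 -0.70219292 -0.71182226  0.94875746]
 [ 0.          0.          0.          1.        ]] [[458.09523128   0.         322.10703631]
 [  0.         458.09523128 198.88476644]
 [  0.           0.           1.        ]]
top [[-0.00785455 -0.98715644  0.15956337  0.43511406]
 [-0.99996799  0.00751086 -0.00275696 -0.00813668]
 [ 0.00152309 -0.15957992 -0.98718384  1.11966991]
 [ 0.          0.          0.          1.        ]] [[433.00501092   0.         317.09312399]
 [  0.         433.00501092 203.39794004]
 [  0.           0.           1.        ]]
```

View pics/scene0.png

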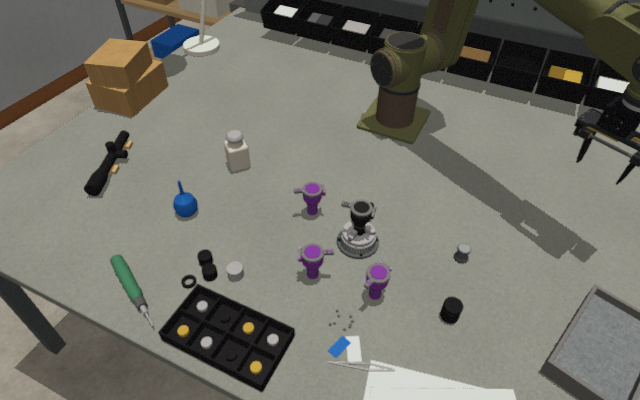

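View pics/top0.png

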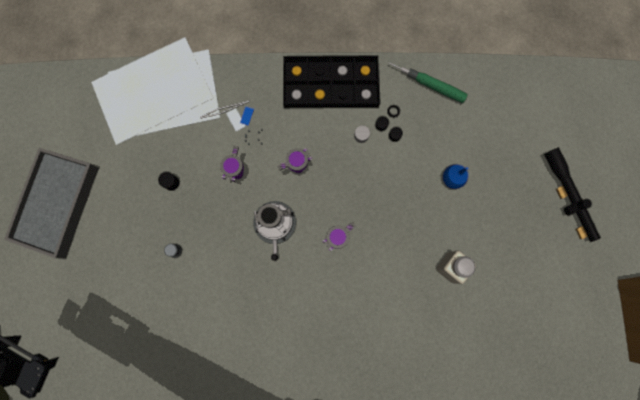

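The scene view shows the chuck at about (358,235) with the black housing at about (360,213). Three purple look-alikes stand at (312,198), (313,260) and (377,281). In the top view the chuck is at (273,222), its lever grip at (275,257), and the purple ones at (232,166), (297,160) and (337,237). The black one in the chuck is the housing meant. I'll confirm it in enlarged crops.

```bash
cat > h.py <<'E'
import numpy as np,cv2
from station import arm,cams
def c2w(p,s=None):
    if "cam_to_world" in p: return np.array(p["cam_to_world"])
    from scipy.spatial.transform import Rotation as R
    T=np.eye(4);T[:3,:3]=R.from_euler('xyz',s["orientation"],degrees=True).as_matrix();T[:3,3]=s["eef_pos"]
    return T@np.array(p["hand_eye"])
def atz(p,uv,z,T=None):
    T=c2w(p) if T is None else T
    n=cv2.undistortPoints(np.array(uv,float).reshape(-1,1,2),p["camera_matrix"],np.array(p["dist_coeffs"]))[:,0]
    d=np.c_[n,np.ones(len(n))]@T[:3,:3].T
    return T[:3,3]+d*((z-T[2,3])/d[:,2])[:,None]
def proj(p,X,T=None):
    T=c2w(p) if T is None else T
    W=np.linalg.inv(T)
    return cv2.projectPoints(np.array(X,float).reshape(-1,3),cv2.Rodrigues(W[:3,:3])[0],W[:3,3],p["camera_matrix"],np.array(p["dist_coeffs"]))[0][:,0]
def crop(p,x,y,w,h,k,f):
    cv2.imwrite(f,cv2.resize(p["frame"][y:y+h,x:x+w],None,fx=k,fy=k,interpolation=cv2.INTER_CUBIC))
E
python3 - <<'E'
from h import *
for n,c in [("scene",(290,170,120,100)),("top",(215,140,150,130))]:
    p=cams.get_image(n); crop(p,*c,5,f"pics/{n}1.png")
    for l in ["housing","cover","cover_tab","lever_grip","sleeve","jaw0","dispenser","blower","lens_can","loupe"]:
        for r in cams.masks_of(p,l)[:4]:
            m=r["mask"];v,u=np.nonzero(m);print(n,l,round(r["score"],2),r["extent"],m.sum(),u.mean().round(1),v.mean().round(1))
E
```

```text
scene housing 0.89 [291.2, 184.4, 35.2, 31.4] 580 311.8 195.4
scene housing 0.74 [343.8, 196.5, 34.6, 38.1] 644 360.7 213.2
scene housing 0.7 [362.9, 262.2, 27.8, 36.6] 669 377.4 278.2
scene housing 0.68 [297.9, 243.8, 34.0, 35.7] 746 313.0 257.1
scene cover 0.84 [295.6, 179.9, 26.8, 16.8] 260 310.5 188.9
scene cover 0.8 [339.6, 198.5, 36.4, 17.4] 336 359.6 206.9
scene cover 0.76 [297.1, 240.8, 32.8, 21.0] 431 314.1 251.9
scene cover 0.57 [363.7, 261.4, 30.7, 25.9] 514 377.7 273.8
scene cover_tab 0.82 [293.9, 184.8, 33.7, 11.1] 289 310.7 188.9
scene cover_tab 0.77 [364.3, 260.3, 29.9, 25.7] 461 377.3 273.8
scene cover_tab 0.72 [344.7, 199.6, 26.8, 16.0] 362 359.3 206.8
scene cover_tab 0.65 [297.4, 244.7, 36.7, 18.5] 421 314.4 251.6
scene lever_grip 0.78 [340.4, 239.4, 31.8, 14.2] 246 356.9 246.8
scene lever_grip 0.57 [224.5, 129.4, 25.5, 41.7] 842 236.7 150.4
scene sleeve 0.78 [342.5, 200.7, 32.4, 54.7] 293 358.0 245.5
scene jaw0 0.59 [351.7, 232.0, 2.7, 11.3] 56 352.7 234.4
scene jaw0 0.35 [343.8, 201.7, 29.9, 14.7] 375 359.7 206.9
scene dispenser 0.68 [225.7, 129.5, 25.7, 42.9] 820
[... 995 characters left out ...]
.73 [326.9, 224.2, 26.2, 23.1] 434 338.8 235.7
top lever_grip 0.62 [261.7, 223.9, 30.8, 37.7] 238 278.0 242.4
top sleeve 0.7 [272.3, 210.0, 20.6, 51.4] 165 278.8 243.2
top jaw0 0.49 [278.6, 222.6, 3.4, 5.7] 22 281.1 227.7
top dispenser 0.61 [435.3, 249.7, 40.3, 34.4] 909 455.6 266.9
top blower 0.78 [442.1, 165.0, 28.4, 26.7] 556 455.8 175.8
top blower 0.41 [253.0, 203.5, 37.6, 27.3] 582 269.5 215.4
top blower 0.26 [435.8, 248.3, 40.3, 36.0] 965 456.1 266.6
top lens_can 0.79 [159.3, 169.1, 19.2, 21.8] 311 168.2 180.3
top lens_can 0.67 [259.2, 209.0, 34.7, 54.3] 236 279.6 239.3
top lens_can 0.4 [261.0, 202.6, 28.3, 25.6] 496 270.8 215.0
top loupe 0.64 [163.2, 243.4, 18.8, 13.8] 213 172.8 249.8
```

View pics/scene1.png

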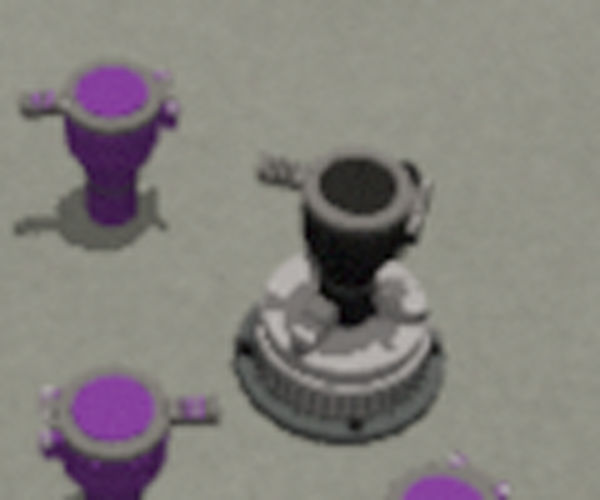

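View pics/top1.png

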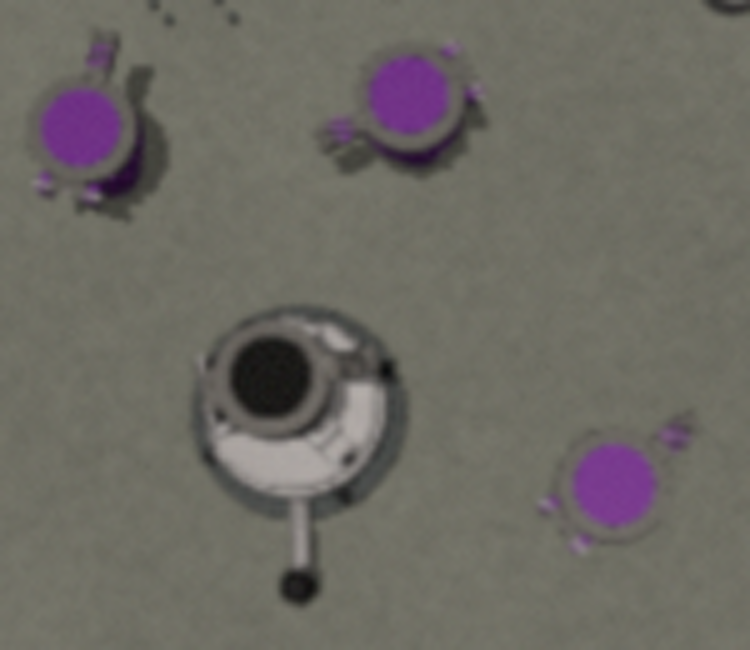

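Run:
```python
from h import *
np.set_printoptions(precision=4,suppress=True)
p=cams.get_image("top");s=cams.get_image("scene")
g=atz(p,[(275,257)],.062)[0];b=atz(p,[(275,222.3)],.009)[0];f=atz(p,[(274,220)],.046)[0]
c=atz(p,[(269,215.4)],.137)[0];t=atz(p,[(287.5,213)],.136)[0]
print("grip",g,"base",b,"face",f,"cover",c,"tab",t)
print("scene: base",atz(s,[(290+338/5,170+362/5)],.009)[0],"cover",atz(s,[(290+358/5,170+188/5)],.137)[0],"tab",atz(s,[(290+280/5,170+172/5)],.136)[0])
for n,uv in [("p1",(232,166)),("p2",(297,160)),("p3",(337.5,237))]: print(n,atz(p,[uv],.095)[0], atz(p,[uv],.085)[0])
```

```text
grip [0.4748 0.0923 0.062 ] base [0.566  0.0979 0.009 ] face [0.5675 0.0969 0.046 ] cover [0.5669 0.0995 0.137 ] tab [0.5723 0.0572 0.136 ]
scene: base [0.5747 0.1046 0.009 ] cover [0.5696 0.1033 0.137 ] tab [0.576  0.0644 0.136 ]
p1 [0.6948 0.1961 0.095 ] [0.6974 0.1981 0.085 ]
p2 [0.7084 0.0372 0.095 ] [0.711  0.0376 0.085 ]
p3 [ 0.5197 -0.0587  0.095 ] [ 0.5205 -0.0592  0.085 ]
```

The black housing in the chuck, at scene (360,213), is confirmed as the one meant: its cover is grey with a black centre, and the other three are purple and stand on the bench. The chuck axis is near (0.568, 0.099), which puts the grip at about 92 mm radius toward the robot (-x), as described. The tab is on the -y side. The lever therefore swings clockwise toward +y.

Request:
drive_tool(
  translation=[
    [13,-31,0],
    [13,-31,0],
    [13,-31,0],
    [13,-31,0],
    [13,-31,0],
    [13,-31,0],
    [13,-31,0],
    [13,-31,0],
  ],
  turn=[1.75,1.75,1.75,1.75,1.75,1.75,1.75,1.75],
  fingers=[0,0,0,0,0,0,0,0],
)

```text
t: 1.97
eef_pos: [0.3728, 0.3425, 0.2259]
orientation: [180.0, 0.0, 169.7]
ft_force: [0.1, -0.1, -1.1]
gripper_width: 0.0953
```

Request:
drive_tool(
  translation=[
    [13,-31,0],
    [13,-31,0],
    [13,-31,0],
    [13,-31,0],
    [13,-31,0],
    [10,-31,0],
    [0,-24,0],
    [0,0,0],
  ],
  turn=[1.75,1.75,1.75,1.75,1.75,1.75,1.75,1.75],
  fingers=[0,0,0,0,0,0,0,0],
)

```text
t: 2.63
eef_pos: [0.4479, 0.1305, 0.2258]
orientation: [-179.9, 0.0, -176.6]
ft_force: [0.1, 0.2, 0.6]
gripper_width: 0.0951
```

Request:
drive_tool(
  translation=[
    [0,0,0],
    [0,0,0],
  ],
  turn=[0,0],
  fingers=[0,0],
)

```text
t: 2.8
eef_pos: [0.4476, 0.1338, 0.2258]
orientation: [180.0, 0.0, -176.5]
ft_force: [0.5, -0.3, -0.2]
gripper_width: 0.0947
```

```bash
cat > w.py <<'E'
from h import *
import sys
s=arm.sense();p=cams.get_image("wrist");T=c2w(p,s)
print({k:np.round(s[k],4) for k in ["t","eef_pos","orientation","ft_force","gripper_width"]})
cv2.imwrite(f"pics/{sys.argv[1]}.png",p["frame"])
np.savez("last.npz",K=p["camera_matrix"],d=p["dist_coeffs"],T=T)
for X in [(.568,.099,.046),(.4755,.093,.062),(.575,.061,.138)]: print(X,proj(p,X,T))
print("cam",T[:3,3],T[:3,2])
for l in ["lever_grip","cover","housing","jaw0","sleeve"]:
    for r in cams.masks_of(p,l)[:2]:
        v,u=np.nonzero(r["mask"]);print(l,round(r["score"],2),np.round(r["extent"],1),u.mean().round(1),v.mean().round(1))
E
python3 w.py w1
```

```text
{'t': np.float64(2.8), 'eef_pos': array([0.4476, 0.1338, 0.2258]), 'orientation': array([ 1.799850e+02,  2.130000e-02, -1.764793e+02]), 'ft_force': array([ 0.5034, -0.2567, -0.1802]), 'gripper_width': np.float64(0.0947)}
(0.568, 0.099, 0.046) [[282.60606882 277.70733595]]
(0.4755, 0.093, 0.062) [[278.26630219 207.88910073]]
(0.575, 0.061, 0.138) [[230.72871626 331.22841534]]
cam [0.37931596 0.13003733 0.3849773 ] [ 0.2447516   0.01450019 -0.96947738]
lever_grip 0.84 [251.5 194.9  68.6  64.1] 286.9 231.3
cover 0.89 [107.8 220.7  45.1  14.6] 129.3 229.3
cover 0.83 [245.9 296.5  65.8  24.6] 275.3 310.3
housing 0.87 [109.  210.7  72.5  40.6] 151.5 227.2
housing 0.77 [246.6 293.9  61.5  23.6] 278.8 305.5
jaw0 0.43 [261.1 255.1  10.9  10.3] 265.4 258.1
sleeve 0.81 [253.2 195.2  67.9  67.3] 287.4 231.6
```

View pics/w1.png

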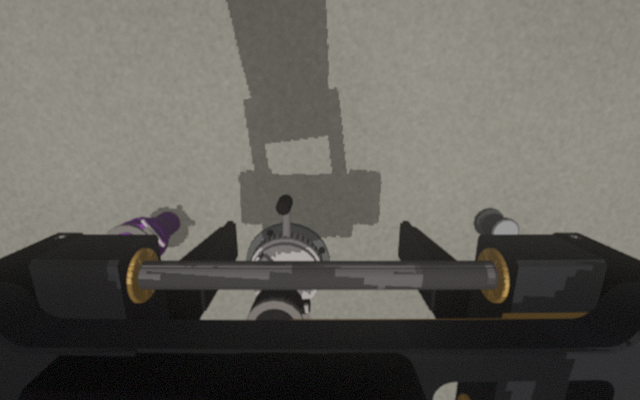

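The wrist view shows the black grip at (285,204), its rod running down to the sleeve, and the chuck below at (288,250), part hidden by the gripper.

Run:
```python
from h import *
np.set_printoptions(precision=4,suppress=True)
z=np.load("last.npz");q={"camera_matrix":z["K"],"dist_coeffs":z["d"]};T=z["T"]
print(atz(q,[(284.5,204.5)],.046,T), atz(q,[(285,199)],.062,T),atz(q,[(288,251)],.01,T))
f=cv2.imread("pics/w1.png");cv2.imwrite("pics/w1c.png",cv2.resize(f[170:270,220:350],None,fx=5,fy=5))
```

```text
[[0.4758 0.0981 0.046 ]] [[0.4651 0.1    0.062 ]] [[0.5489 0.1015 0.01  ]]
```

View pics/w1c.png

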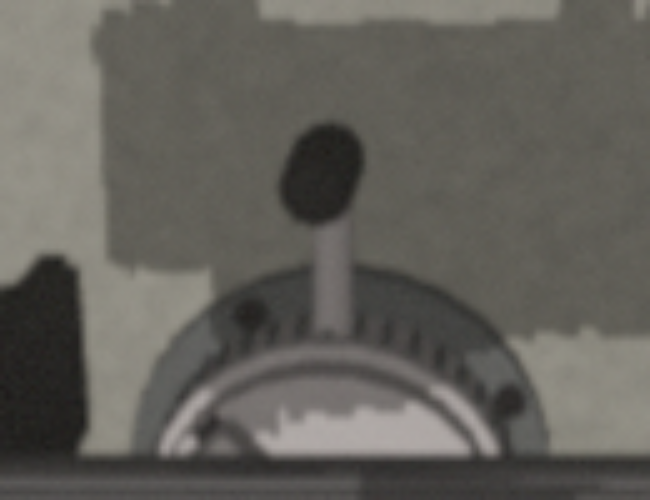

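Request:
drive_tool(
  translation=[
    [7,-10,-20],
    [7,-10,-25],
    [7,-10,-30],
    [7,-8,-30],
    [0,0,-30],
    [0,0,-20],
    [0,0,-15],
    [0,0,-10],
    [0,0,-4],
    [0,0,0],
  ],
  turn=[0,0,0,0,0,0,0,0,0,0],
  fingers=[0,0,0,0,0,0,0,0,0,0],
)

```text
t: 3.93
eef_pos: [0.475, 0.0961, 0.041]
orientation: [-180.0, -0.1, -176.4]
ft_force: [-0.4, -0.3, -0.4]
gripper_width: 0.0949
```

Request:
drive_tool(
  translation=[
    [0,0,0],
    [0,0,0],
  ],
  turn=[0,0],
  fingers=[0,0],
)

```text
t: 4.1
eef_pos: [0.4766, 0.0962, 0.0431]
orientation: [180.0, 0.1, -176.4]
ft_force: [0.9, 0.3, -0.5]
gripper_width: 0.0954
```

```bash
python3 w.py w2
```

```text
{'t': np.float64(4.1), 'eef_pos': array([0.4766, 0.0962, 0.0431]), 'orientation': array([ 1.799970e+02,  1.498000e-01, -1.763798e+02]), 'ft_force': array([ 0.9317,  0.3008, -0.5277]), 'gripper_width': np.float64(0.0954)}
(0.568, 0.099, 0.046) [[312.30818697 384.76202478]]
(0.4755, 0.093, 0.062) [[310.56263798 259.33135336]]
(0.575, 0.061, 0.138) [[197.02131202 612.70174572]]
cam [0.40801068 0.09230032 0.2020752 ] [ 0.24690627  0.01485928 -0.96892543]
lever_grip 0.62 [259.7 224.5 110.8  97.6] 316.7 285.7
sleeve 0.91 [261.  227.5 109.1  93.1] 316.5 286.2
```

View pics/w2.png

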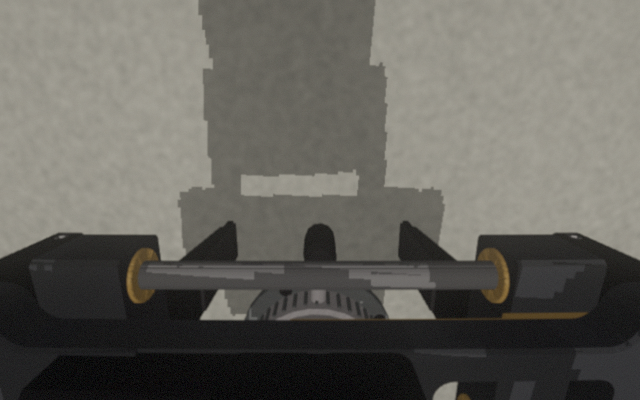

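The grip, at column 319, is centred between the fingertips at columns 235 and 401. Closing on it now.

Request:
drive_tool(
  translation=[
    [0,0,0],
    [0,0,0],
    [0,0,0],
    [0,0,0],
    [0,0,0],
    [0,0,0],
    [0,0,0],
    [0,0,0],
  ],
  turn=[0,0,0,0,0,0,0,0],
  fingers=[1,1,1,1,1,1,1,1],
)

```text
t: 5.07
eef_pos: [0.4755, 0.096, 0.0416]
orientation: [-180.0, -0.0, -176.4]
ft_force: [-0.5, -0.3, -0.0]
gripper_width: 0.0469
```

```bash
cat > arc.py <<'E'
import numpy as np
c=np.array([.5675,.0985]);a0=np.degrees(np.arctan2(.0962-c[1],.4757-c[0]));r=.092
print(a0)
P=lambda a:c+r*np.array([np.cos(np.radians(a)),np.sin(np.radians(a))])
for i in range(0,28): 
    print(i,np.round((P(a0-3*i-3)-P(a0-3*i))*1000,1), np.round(P(a0-3*i-3),4))
E
python3 arc.py
```

```text
-178.56478508413372
0 [0.  4.8] [0.4755 0.101 ]
1 [0.3 4.8] [0.4758 0.1058]
2 [0.5 4.8] [0.4763 0.1106]
3 [0.8 4.8] [0.4771 0.1154]
4 [1.  4.7] [0.4781 0.1201]
5 [1.3 4.7] [0.4793 0.1247]
6 [1.5 4.6] [0.4808 0.1293]
7 [1.7 4.5] [0.4825 0.1338]
8 [2.  4.4] [0.4845 0.1382]
9 [2.2 4.3] [0.4867 0.1425]
10 [2.4 4.2] [0.4891 0.1467]
11 [2.6 4. ] [0.4917 0.1507]
12 [2.8 3.9] [0.4946 0.1546]
13 [3.  3.7] [0.4976 0.1583]
14 [3.2 3.6] [0.5008 0.1619]
15 [3.4 3.4] [0.5042 0.1653]
16 [3.6 3.2] [0.5078 0.1685]
17 [3.7 3. ] [0.5116 0.1716]
18 [3.9 2.8] [0.5155 0.1744]
19 [4.  2.6] [0.5195 0.177 ]
20 [4.2 2.4] [0.5237 0.1794]
21 [4.3 2.2] [0.528  0.1816]
22 [4.4 2. ] [0.5324 0.1835]
23 [4.5 1.7] [0.5369 0.1853]
24 [4.6 1.5] [0.5415 0.1867]
25 [4.7 1.2] [0.5461 0.188 ]
26 [4.7 1. ] [0.5508 0.189 ]
27 [4.8 0.7] [0.5556 0.1897]
```

Fingers are still closing, so I'll wait.

Request:
drive_tool(
  translation=[
    [0,0,0],
    [0,0,0],
    [0,0,0],
    [0,0,0],
    [0,0,0],
    [0,0,0],
    [0,0,0],
    [0,0,0],
  ],
  turn=[0,0,0,0,0,0,0,0],
  fingers=[1,1,1,1,1,1,1,1],
)

```text
t: 5.73
eef_pos: [0.4754, 0.0964, 0.0416]
orientation: [180.0, -0.0, -176.4]
ft_force: [-0.6, 4.6, 0.6]
gripper_width: 0.0177
```

The grip is held at a width of 17.7 mm. Starting the clockwise arc.

Request:
drive_tool(
  translation=[
    [0,4.8,0],
    [0.3,4.8,0],
    [0.5,4.8,0],
    [0.8,4.8,0],
    [1,4.7,0],
    [1.3,4.7,0],
  ],
  turn=[-3,-3,-3,-3,-3,-3],
  fingers=[1,1,1,1,1,1],
)

```text
t: 6.23
eef_pos: [0.4781, 0.1237, 0.0416]
orientation: [-179.8, -0.2, 165.5]
ft_force: [-5.2, -3.2, 5.7]
gripper_width: 0.0173
```

Request:
drive_tool(
  translation=[
    [1.5,4.6,0],
    [1.7,4.5,0],
    [2.0,4.4,0],
    [2.2,4.3,0],
    [2.4,4.2,0],
  ],
  turn=[-3,-3,-3,-3,-3],
  fingers=[1,1,1,1,1],
)

```text
t: 6.65
eef_pos: [0.4871, 0.1463, 0.0416]
orientation: [-179.8, -0.3, 150.5]
ft_force: [-8.9, -0.6, 7.7]
gripper_width: 0.0176
```

Request:
drive_tool(
  translation=[
    [1.8,4.5,0],
    [2.0,4.4,0],
    [2.8,3.7,0],
    [3.2,3.6,0],
    [0,0,0],
  ],
  turn=[-3,-3,-3,-3,0],
  fingers=[1,1,1,1,1],
)

```text
t: 7.07
eef_pos: [0.4984, 0.1622, 0.0416]
orientation: [-179.8, -0.0, 138.6]
ft_force: [-4.7, -1.4, 3.6]
gripper_width: 0.0173
```

```bash
cat > f.py <<'E'
from h import *
c=np.array([.5675,.0985]);s=arm.sense();e=s["eef_pos"][:2]-c;r=np.linalg.norm(e);u=e/r;t=np.array([u[1],-u[0]]);F=s["ft_force"]
print("t",round(s["t"],2),"r",r.round(4),"bearing",np.degrees(np.arctan2(u[1],u[0])).round(1),"Frad",(F[:2]@u).round(1),"Ftan(cw)",(F[:2]@t).round(1),"Fz",F[2].round(1),"Mz",s["torque"].round(2),s["gripper_width"].round(4),s["orientation"].round(1))
E
python3 f.py
python3 - <<'E'
from h import *
p=cams.get_image("top"); crop(p,215,140,150,130,5,"pics/top2.png")
E
```

```text
Traceback (most recent call last):
  File "f.py", line 3, in <module>
    print("t",round(s["t"],2),"r",r.round(4),"bearing",np.degrees(np.arctan2(u[1],u[0])).round(1),"Frad",(F[:2]@u).round(1),"Ftan(cw)",(F[:2]@t).round(1),"Fz",F[2].round(1),"Mz",s["torque"].round(2),s["gripper_width"].round(4),s["orientation"].round(1))
                                                                                                                                                                                                       ^^^^^^^^^^^^^^^^^^^^^^^^
AttributeError: 'float' object has no attribute 'round'
```

View pics/top2.png

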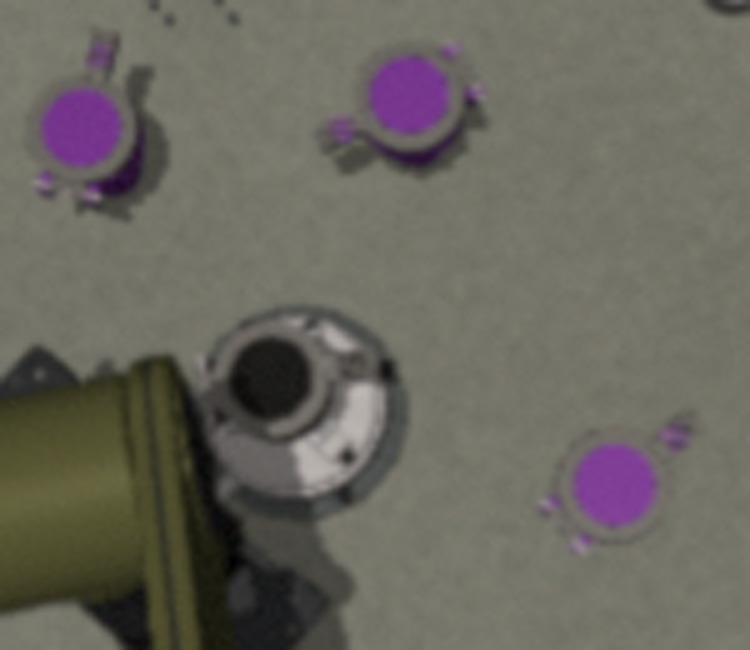

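The housing and bystanders are unchanged, and the lever is about 45° on. I'll continue in smaller blocks and watch the force.

Request:
drive_tool(
  translation=[
    [3.4,3.5,0],
    [3.6,3.3,0],
    [0,0,0],
  ],
  turn=[-3,-3,0],
  fingers=[1,1,1],
)

```text
t: 7.37
eef_pos: [0.5048, 0.1686, 0.0416]
orientation: [-179.7, -0.0, 132.6]
ft_force: [-7.6, -3.5, 6.8]
gripper_width: 0.0175
```

```bash
sed -i 's/s\["gripper_width"\].round(4)/round(s["gripper_width"],4)/' f.py; python3 f.py
```

```text
t 7.37 r 0.094 bearing 131.8 Frad 2.5 Ftan(cw) -8.0 Fz 6.8 Mz [-0.53  1.08  0.05] 0.0175 [-179.7   -0.   132.6]
```

Request:
drive_tool(
  translation=[
    [3.7,3.1,0],
    [3.9,2.9,0],
    [0,0,0],
  ],
  turn=[-3,-3,0],
  fingers=[1,1,1],
)

```text
t: 7.62
eef_pos: [0.5115, 0.1741, 0.0415]
orientation: [-179.6, -0.1, 126.6]
ft_force: [-11.1, -5.4, 9.6]
gripper_width: 0.0178
```

```bash
python3 f.py
```

```text
t 7.62 r 0.0941 bearing 126.6 Frad 2.2 Ftan(cw) -12.1 Fz 9.6 Mz [-0.89  1.57 -0.02] 0.0178 [-1.796e+02 -1.000e-01  1.266e+02]
```

Request:
drive_tool(
  translation=[
    [2.0,1.4,0],
    [2.0,1.4,0],
    [0,0,0],
    [0,0,0],
  ],
  turn=[-1.5,-1.5,0,0],
  fingers=[1,1,1,1],
)

```text
t: 7.95
eef_pos: [0.5147, 0.1765, 0.0415]
orientation: [-179.5, -0.0, 123.7]
ft_force: [-12.1, -6.2, 12.0]
gripper_width: 0.0172
```

```bash
python3 f.py
```

```text
t 7.95 r 0.0941 bearing 124.1 Frad 1.6 Ftan(cw) -13.5 Fz 12.0 Mz [-1.03  1.91  0.1 ] 0.0172 [-179.5   -0.   123.7]
```

Request:
drive_tool(
  translation=[
    [2.1,1.3,0],
    [2.1,1.3,0],
    [0,0,0],
    [0,0,0],
  ],
  turn=[-1.5,-1.5,0,0],
  fingers=[1,1,1,1],
)

```text
t: 8.28
eef_pos: [0.5184, 0.1789, 0.0414]
orientation: [-179.4, -0.0, 120.7]
ft_force: [-14.5, -6.9, 13.3]
gripper_width: 0.0171
```

```bash
python3 f.py
```

```text
t 8.28 r 0.0942 bearing 121.4 Frad 1.7 Ftan(cw) -15.9 Fz 13.3 Mz [-1.22  2.29  0.03] 0.0171 [-179.4   -0.   120.7]
```

15.9 N at the grip is tight. Releasing the lever and rising.

Request:
drive_tool(
  translation=[
    [0,0,0],
    [0,0,0],
    [0,0,0],
    [0,0,0],
    [0,0,0],
    [0,0,0],
    [0,0,0],
    [0,0,0],
  ],
  turn=[0,0,0,0,0,0,0,0],
  fingers=[0.5,0.5,0.5,0.5,0.5,0.5,0.5,0.5],
)

```text
t: 8.95
eef_pos: [0.5214, 0.1792, 0.0412]
orientation: [-179.9, 0.1, 120.7]
ft_force: [-1.8, -4.7, 1.6]
gripper_width: 0.0471
```

Request:
drive_tool(
  translation=[
    [0,0,5],
    [0,0,15],
    [0,0,30],
    [0,0,35],
    [0,0,35],
    [0,0,35],
    [0,0,30],
    [0,0,20],
    [0,0,0],
  ],
  turn=[0,0,0,0,0,0,0,0,0],
  fingers=[0.5,0.5,0.5,0.5,0.5,0.5,0.5,0.5,0.5],
)

```text
t: 9.7
eef_pos: [0.5249, 0.1817, 0.2539]
orientation: [179.3, 0.2, 120.6]
ft_force: [0.3, 0.9, 1.3]
gripper_width: 0.0477
```

```bash
python3 f.py
python3 - <<'E'
from h import *
for n,c in [("top",(215,140,150,130)),("scene",(310,170,120,100))]:
    p=cams.get_image(n); crop(p,*c,5,f"pics/{n}3.png")
E
python3 w.py w3
```

```text
t 9.7 r 0.0935 bearing 117.1 Frad 0.7 Ftan(cw) 0.7 Fz 1.3 Mz [-0.09  0.03  0.08] 0.0477 [179.3   0.2 120.6]
{'t': np.float64(9.8), 'eef_pos': array([0.5225, 0.1811, 0.2478]), 'orientation': array([1.798155e+02, 5.070000e-02, 1.206252e+02]), 'ft_force': array([ 0.0758, -0.1569, -0.133 ]), 'gripper_width': np.float64(0.0477)}
(0.568, 0.099, 0.046) [[314.75896621 251.75026512]]
(0.4755, 0.093, 0.062) [[244.38287138 224.50644725]]
(0.575, 0.061, 0.138) [[301.0350109  323.33210297]]
cam [0.48725426 0.24038921 0.4069525 ] [ 0.1277956  -0.21062539 -0.9691776 ]
lever_grip 0.87 [281.2 173.7  68.7  66.7] 306.2 205.3
cover 0.79 [287.9 254.2  58.2  66.5] 314.4 299.8
cover 0.55 [445.2 229.2  37.2   8.9] 463.0 230.9
housing 0.94 [424.4 211.2  60.8  27.7] 447.2 226.3
housing 0.84 [289.5 243.7  51.8  74.3] 314.5 287.1
jaw0 0.71 [313.7 226.1  16.   20.1] 320.5 235.4
sleeve 0.64 [282.2 175.9  69.7  69.7] 306.7 207.6
```

View pics/top3.png

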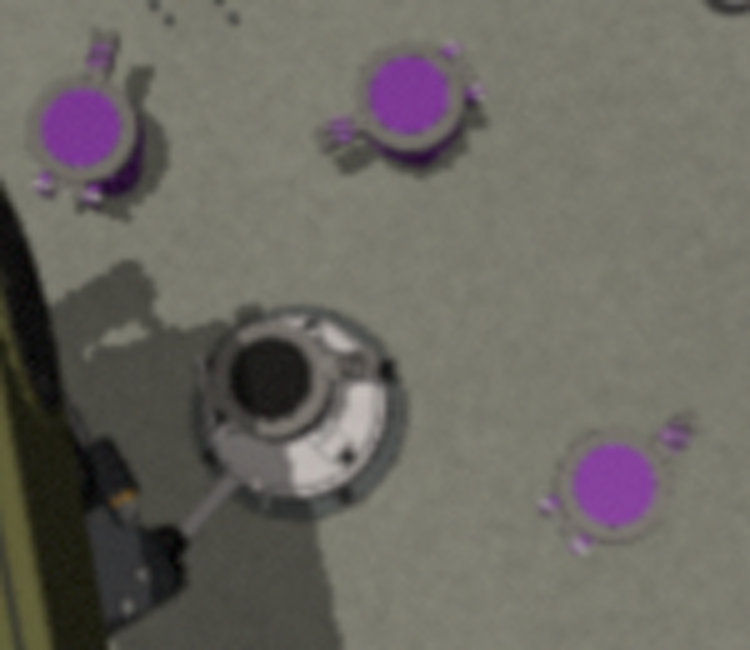

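View pics/scene3.png

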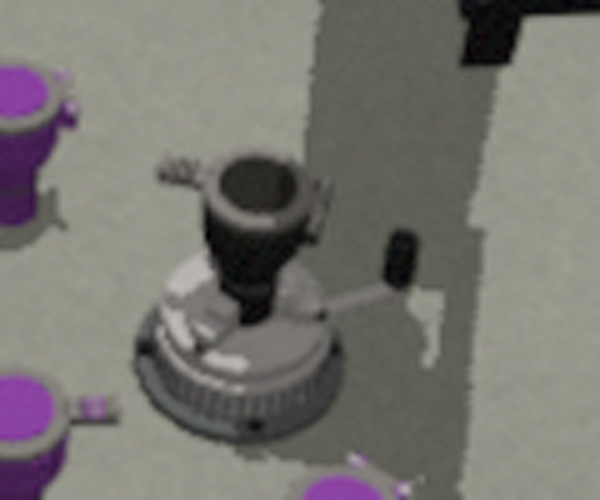

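View pics/w3.png

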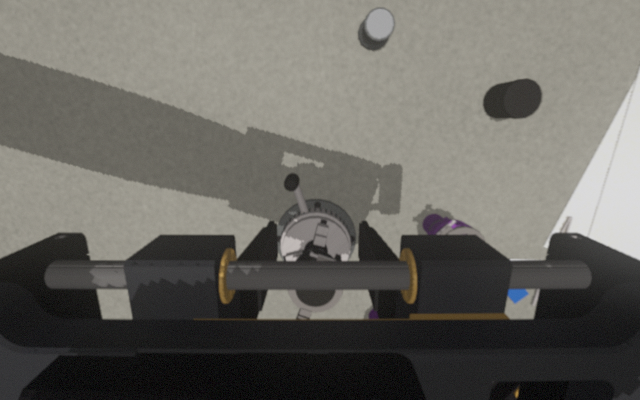

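Run:
```python
from h import *
np.set_printoptions(precision=4,suppress=True)
z=np.load("last.npz");q={"camera_matrix":z["K"],"dist_coeffs":z["d"]};T=z["T"]
g=atz(q,[(292,182)],.046,T)[0];print("wrist",g)
s=cams.get_image("scene");g2=atz(s,[(390.4,222)],.046)[0];print("scene",g2)
c=np.array([.5675,.0985])
for x in (g,g2): e=x[:2]-c;print(np.linalg.norm(e),np.degrees(np.arctan2(e[1],e[0])))
e=atz(s,[(310+150/5,170+167/5)],.136)
print(atz(s,[(310+172/5,170+170/5),(310+258/5,170+185/5)],.137))
f=cv2.imread("pics/w3.png");cv2.imwrite("pics/w3c.png",cv2.resize(f[150:320,230:400],None,fx=3.5,fy=3.5))
```

```text
wrist [0.4992 0.1625 0.046 ]
scene [0.5007 0.1647 0.046 ]
0.09354860559961702 136.8512109636588
0.09404464962535201 135.2351181787732
[[0.5774 0.0607 0.137 ]
 [0.5678 0.1025 0.137 ]]
```

View pics/w3c.png

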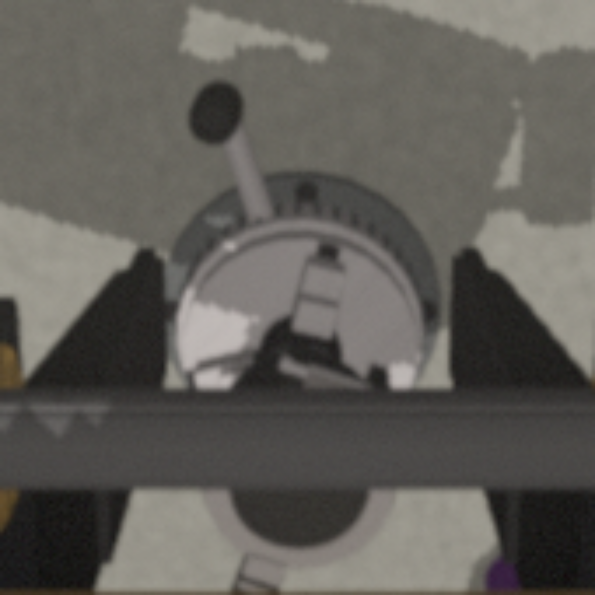

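The grip now lies at bearing ~136° in both views, though I released it at 121°. It sprang back about 15°, which is much more than "a little", so the jaws may not be tight. I'll go back down, look, and re-tighten.

Request:
drive_tool(
  translation=[
    [-8,-6,-10],
    [-8,-6,-20],
    [-6.5,-5.5,-35],
    [0,0,-35],
    [0,0,-35],
    [0,0,-30],
    [0,0,-20],
    [0,0,-15],
    [0,0,-5],
    [0,0,0],
    [0,0,0],
  ],
  turn=[5,5,5,0,0,0,0,0,0,0,0],
  fingers=[0.5,0.5,0.5,0.5,0.5,0.5,0.5,0.5,0.5,0.5,0.5],
)

```text
t: 11.07
eef_pos: [0.4996, 0.1635, 0.042]
orientation: [180.0, 0.0, 135.6]
ft_force: [0.1, 0.1, 0.9]
gripper_width: 0.0475
```

```bash
python3 f.py;python3 w.py w4
python3 - <<'E'
import cv2
f=cv2.imread("pics/w4.png");cv2.imwrite("pics/w4c.png",cv2.resize(f[150:350,190:450],None,fx=3,fy=3))
E
```

```text
t 11.07 r 0.094 bearing 136.2 Frad 0.0 Ftan(cw) 0.2 Fz 0.9 Mz [-0.07  0.01  0.01] 0.0475 [180.    0.  135.6]
{'t': np.float64(11.0667), 'eef_pos': array([0.4996, 0.1635, 0.042 ]), 'orientation': array([1.799825e+02, 9.100000e-03, 1.356052e+02]), 'ft_force': array([0.0967, 0.1284, 0.9143]), 'gripper_width': np.float64(0.0475)}
(0.568, 0.099, 0.046) [[319.77904097 390.12981427]]
(0.4755, 0.093, 0.062) [[187.34607123 319.54469988]]
(0.575, 0.061, 0.138) [[261.05353718 664.79131594]]
cam [0.45080735 0.21193152 0.20123072] [ 0.17522648 -0.17198714 -0.96938955]
lever_grip 0.56 [269.3 227.2 103.9  92.2] 319.4 287.4
sleeve 0.78 [267.4 227.6 108.1  93.1] 319.8 287.2
```

View pics/w4c.png

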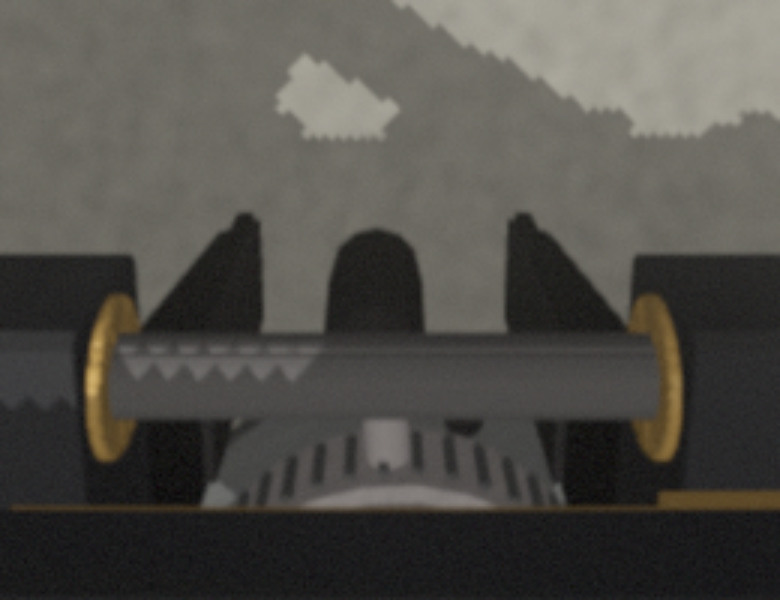

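The grip stands centred between the fingers, so bearing 136° is real. Regripping and turning again.

Request:
drive_tool(
  translation=[
    [0,0,0],
    [0,0,0],
    [0,0,0],
    [0,0,0],
    [0,0,0],
    [0,0,0],
    [0,0,0],
    [0,0,0],
  ],
  turn=[0,0,0,0,0,0,0,0],
  fingers=[1,1,1,1,1,1,1,1],
)

```text
t: 12.03
eef_pos: [0.4985, 0.1627, 0.0415]
orientation: [-179.8, -0.0, 135.6]
ft_force: [-3.9, -3.7, 5.0]
gripper_width: 0.0176
```

Request:
drive_tool(
  translation=[
    [1.6,1.8,0],
    [1.7,1.7,0],
    [0,0,0],
    [0,0,0],
  ],
  turn=[-1.5,-1.5,0,0],
  fingers=[1,1,1,1],
)

```text
t: 12.37
eef_pos: [0.5014, 0.1659, 0.0415]
orientation: [-179.8, -0.0, 132.6]
ft_force: [-5.2, -5.7, 5.6]
gripper_width: 0.0174
```

```bash
python3 f.py
```

```text
t 12.37 r 0.0944 bearing 134.4 Frad -0.4 Ftan(cw) -7.6 Fz 5.6 Mz [-0.96  0.95  0.06] 0.0174 [-179.8   -0.   132.6]
```

Request:
drive_tool(
  translation=[
    [1.75,1.65,0],
    [1.75,1.65,0],
    [1.8,1.6,0],
    [1.8,1.6,0],
    [0,0,0],
    [0,0,0],
  ],
  turn=[-1.5,-1.5,-1.5,-1.5,0,0],
  fingers=[1,1,1,1,1,1],
)

```text
t: 12.87
eef_pos: [0.5081, 0.1721, 0.0415]
orientation: [-179.7, -0.0, 126.7]
ft_force: [-7.2, -6.6, 7.6]
gripper_width: 0.017
```

```bash
python3 f.py
```

```text
t 12.87 r 0.0946 bearing 128.9 Frad -0.7 Ftan(cw) -9.7 Fz 7.6 Mz [-1.12  1.18  0.17] 0.017 [-179.7   -0.   126.7]
```

Request:
drive_tool(
  translation=[
    [1.9,1.5,0],
    [1.9,1.5,0],
    [2.0,1.4,0],
    [2.0,1.4,0],
    [0,0,0],
    [0,0,0],
  ],
  turn=[-1.5,-1.5,-1.5,-1.5,0,0],
  fingers=[1,1,1,1,1,1],
)

```text
t: 13.37
eef_pos: [0.5152, 0.1776, 0.0415]
orientation: [-179.6, 0.0, 120.7]
ft_force: [-8.8, -8.4, 9.3]
gripper_width: 0.0176
```

```bash
python3 f.py
```

```text
t 13.37 r 0.0948 bearing 123.5 Frad -2.2 Ftan(cw) -12.0 Fz 9.3 Mz [-1.31  1.48  0.19] 0.0176 [-179.6    0.   120.7]
```

Request:
drive_tool(
  translation=[
    [2.05,1.3,0],
    [2.05,1.3,0],
    [2.1,1.2,0],
    [2.1,1.2,0],
    [0,0,0],
    [0,0,0],
  ],
  turn=[-1.5,-1.5,-1.5,-1.5,0,0],
  fingers=[1,1,1,1,1,1],
)

```text
t: 13.87
eef_pos: [0.5224, 0.1818, 0.0414]
orientation: [-179.4, 0.1, 114.7]
ft_force: [-14.1, -10.5, 13.5]
gripper_width: 0.0175
```

```bash
python3 f.py; python3 w.py w5
python3 - <<'E'
import cv2
f=cv2.imread("pics/w5.png");cv2.imwrite("pics/w5c.png",cv2.resize(f[150:350,190:450],None,fx=3,fy=3))
E
```

```text
t 13.87 r 0.0947 bearing 118.5 Frad -2.5 Ftan(cw) -17.4 Fz 13.5 Mz [-1.75  2.17  0.07] 0.0175 [-1.794e+02  1.000e-01  1.147e+02]
{'t': np.float64(13.8667), 'eef_pos': array([0.5224, 0.1818, 0.0414]), 'orientation': array([-1.793503e+02,  7.930000e-02,  1.146745e+02]), 'ft_force': array([-14.0592, -10.5085,  13.5034]), 'gripper_width': np.float64(0.0175)}
(0.568, 0.099, 0.046) [[328.22722095 391.43801021]]
(0.4755, 0.093, 0.062) [[170.72767438 365.25002285]]
(0.575, 0.061, 0.138) [[306.97989461 675.84773411]]
cam [0.49549001 0.24545874 0.20048576] [ 0.09271947 -0.22907094 -0.9689838 ]
lever_grip 0.62 [292.1 227.5  48.6  94.5] 317.3 278.0
housing 0.69 [531.8 287.7   7.8  19.9] 532.8 298.5
housing 0.29 [295.1 228.2  48.9  88.8] 317.2 278.9
sleeve 0.86 [292.8 228.6  49.6  91.2] 317.6 277.3
```

View pics/w5c.png

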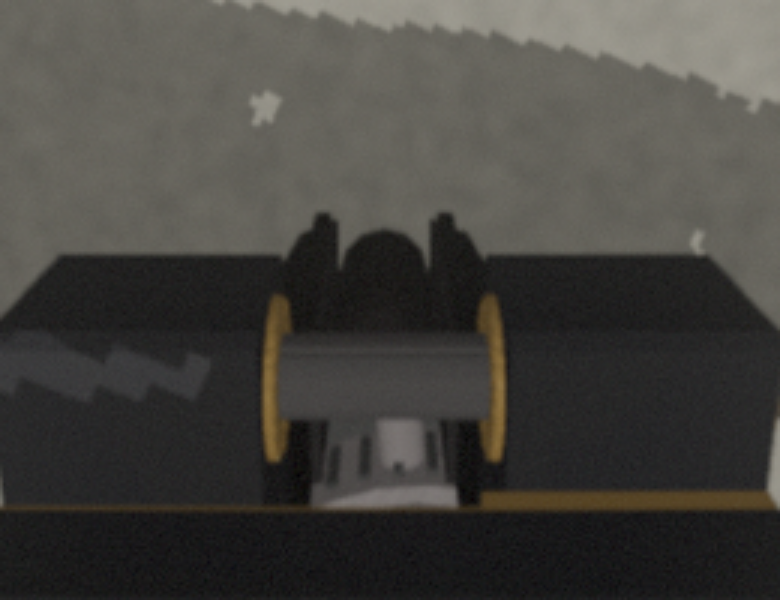

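The lever is tracking between the fingers at 17 N. This time I'll unload gently before opening, so it does not snap back.

Request:
drive_tool(
  translation=[
    [-0.7,-0.4,0],
    [-0.7,-0.4,0],
    [0,0,0],
  ],
  turn=[0.5,0.5,0],
  fingers=[1,1,1],
)

```text
t: 14.42
eef_pos: [0.5219, 0.1815, 0.0415]
orientation: [-179.5, 0.1, 115.7]
ft_force: [-9.4, -8.9, 9.2]
gripper_width: 0.0177
```

```bash
python3 f.py
```

```text
t 14.42 r 0.0947 bearing 118.8 Frad -3.3 Ftan(cw) -12.5 Fz 9.2 Mz [-1.47  1.63 -0.03] 0.0177 [-1.795e+02  1.000e-01  1.157e+02]
```

Request:
drive_tool(
  translation=[
    [-0.7,-0.4,0],
    [-0.7,-0.4,0],
    [0,0,0],
  ],
  turn=[0.5,0.5,0],
  fingers=[1,1,1],
)

```text
t: 14.67
eef_pos: [0.5206, 0.1808, 0.0415]
orientation: [-179.6, 0.1, 116.6]
ft_force: [-9.7, -7.8, 8.7]
gripper_width: 0.0178
```

```bash
python3 f.py
```

```text
t 14.67 r 0.0947 bearing 119.7 Frad -1.9 Ftan(cw) -12.3 Fz 8.7 Mz [-1.44  1.48 -0.03] 0.0178 [-1.796e+02  1.000e-01  1.166e+02]
```

Request:
drive_tool(
  translation=[
    [-0.7,-0.4,0],
    [-0.7,-0.4,0],
    [0,0,0],
  ],
  turn=[0.5,0.5,0],
  fingers=[1,1,1],
)

```text
t: 14.92
eef_pos: [0.5194, 0.18, 0.0415]
orientation: [-179.6, 0.0, 117.6]
ft_force: [-8.0, -7.9, 9.2]
gripper_width: 0.0176
```

```bash
python3 f.py
```

```text
t 14.92 r 0.0946 bearing 120.6 Frad -2.7 Ftan(cw) -10.9 Fz 9.2 Mz [-1.44  1.38  0.05] 0.0176 [-179.6    0.   117.6]
```

Request:
drive_tool(
  translation=[
    [-0.7,-0.4,0],
    [-0.7,-0.4,0],
    [0,0,0],
  ],
  turn=[0.5,0.5,0],
  fingers=[1,1,1],
)

```text
t: 15.17
eef_pos: [0.5181, 0.1792, 0.0415]
orientation: [-179.6, 0.0, 118.6]
ft_force: [-8.6, -8.1, 9.6]
gripper_width: 0.0175
```

```bash
python3 f.py
```

```text
t 15.17 r 0.0946 bearing 121.5 Frad -2.4 Ftan(cw) -11.6 Fz 9.6 Mz [-1.43  1.36 -0.05] 0.0175 [-179.6    0.   118.6]
```

Request:
drive_tool(
  translation=[
    [-1.4,-0.9,0],
    [-1.4,-0.9,0],
    [-1.4,-0.9,0],
    [0,0,0],
    [0,0,0],
  ],
  turn=[1,1,1,0,0],
  fingers=[1,1,1,1,1],
)

```text
t: 15.58
eef_pos: [0.5142, 0.1766, 0.0415]
orientation: [-179.6, 0.0, 121.6]
ft_force: [-8.0, -8.0, 7.0]
gripper_width: 0.0174
```

```bash
python3 f.py
```

```text
t 15.58 r 0.0945 bearing 124.3 Frad -2.1 Ftan(cw) -11.1 Fz 7.0 Mz [-1.42  1.2  -0.04] 0.0174 [-179.6    0.   121.6]
```

Request:
drive_tool(
  translation=[
    [0,0,0],
    [0,0,0],
    [0,0,0],
    [0,0,0],
  ],
  turn=[0,0,0,0],
  fingers=[1,1,1,1],
)

```text
t: 15.92
eef_pos: [0.5142, 0.1766, 0.0415]
orientation: [-179.6, 0.0, 121.6]
ft_force: [-8.0, -7.4, 8.8]
gripper_width: 0.0175
```

```bash
python3 f.py
```

```text
t 15.92 r 0.0945 bearing 124.3 Frad -1.6 Ftan(cw) -10.8 Fz 8.8 Mz [-1.4   1.19 -0.02] 0.0175 [-179.6    0.   121.6]
```

Request:
drive_tool(
  translation=[
    [-1.4,-1,0],
    [-1.4,-1,0],
    [-1.4,-1,0],
    [-1.3,-1.1,0],
    [0,0,0],
    [0,0,0],
  ],
  turn=[1,1,1,1,0,0],
  fingers=[1,1,1,1,1,1],
)

```text
t: 16.42
eef_pos: [0.5092, 0.1728, 0.0415]
orientation: [-179.7, 0.0, 125.6]
ft_force: [-5.6, -6.4, 6.7]
gripper_width: 0.0175
```

```bash
python3 f.py
```

```text
t 16.42 r 0.0944 bearing 128.1 Frad -1.6 Ftan(cw) -8.4 Fz 6.7 Mz [-1.23  0.88 -0.09] 0.0175 [-179.7    0.   125.6]
```

Request:
drive_tool(
  translation=[
    [0,0,0],
    [0,0,0],
    [0,0,0],
    [0,0,0],
  ],
  turn=[0,0,0,0],
  fingers=[0.6,0.6,0.6,0.6],
)

```text
t: 16.75
eef_pos: [0.5105, 0.1742, 0.0414]
orientation: [-180.0, -0.0, 125.6]
ft_force: [-0.0, -2.0, 1.6]
gripper_width: 0.0366
```

```bash
python3 f.py; python3 w.py w6
python3 - <<'E'
import cv2
f=cv2.imread("pics/w6.png");cv2.imwrite("pics/w6c.png",cv2.resize(f[150:350,190:450],None,fx=3,fy=3))
E
```

```text
t 16.75 r 0.0948 bearing 127.0 Frad -1.6 Ftan(cw) -1.2 Fz 1.6 Mz [-0.44  0.14  0.05] 0.0366 [-180.    -0.   125.6]
{'t': np.float64(16.75), 'eef_pos': array([0.5105, 0.1742, 0.0414]), 'orientation': array([-1.799993e+02, -7.000000e-04,  1.256012e+02]), 'ft_force': array([-0.019 , -1.9776,  1.6353]), 'gripper_width': np.float64(0.0366)}
(0.568, 0.099, 0.046) [[321.91499837 391.86055933]]
(0.4755, 0.093, 0.062) [[173.98213492 342.4280986 ]]
(0.575, 0.061, 0.138) [[280.52355616 673.36637271]]
cam [0.47076881 0.23037483 0.20063114] [ 0.14246557 -0.19986663 -0.96941059]
lever_grip 0.79 [271.7 227.4  92.6  95.2] 314.0 288.0
jaw0 0.35 [271.4 228.5  90.7  92.1] 314.0 287.2
sleeve 0.77 [270.2 231.   93.2  91.7] 313.9 287.2
```

View pics/w6c.png

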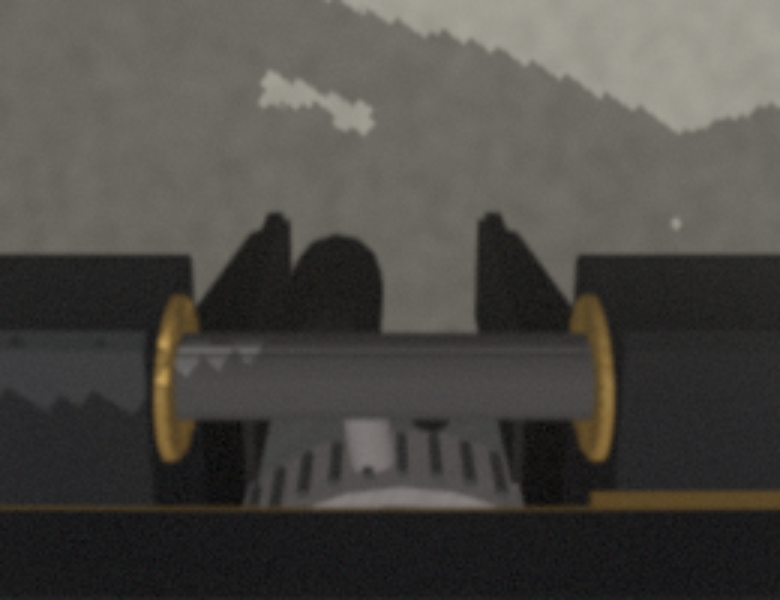

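Request:
drive_tool(
  translation=[
    [0,0,0],
    [0,0,0],
    [0,0,0],
    [0,0,0],
    [0,0,0],
  ],
  turn=[0,0,0,0,0],
  fingers=[0.3,0.3,0.3,0.3,0.3],
)

```text
t: 17.47
eef_pos: [0.5107, 0.1745, 0.0419]
orientation: [180.0, -0.0, 125.6]
ft_force: [0.7, -0.7, -0.1]
gripper_width: 0.0646
```

```bash
python3 f.py; python3 w.py w7
python3 - <<'E'
import cv2
f=cv2.imread("pics/w7.png");cv2.imwrite("pics/w7c.png",cv2.resize(f[150:350,190:450],None,fx=3,fy=3))
E
```

```text
t 17.47 r 0.0949 bearing 126.8 Frad -1.0 Ftan(cw) 0.2 Fz -0.1 Mz [-0.1  -0.02 -0.02] 0.0646 [180.   -0.  125.6]
{'t': np.float64(17.4667), 'eef_pos': array([0.5107, 0.1745, 0.0419]), 'orientation': array([ 1.799607e+02, -1.900000e-03,  1.256086e+02]), 'ft_force': array([ 0.7074, -0.6763, -0.0934]), 'gripper_width': np.float64(0.0646)}
(0.568, 0.099, 0.046) [[321.28438487 391.44806593]]
(0.4755, 0.093, 0.062) [[173.62703454 342.12531215]]
(0.575, 0.061, 0.138) [[279.78098219 671.74580374]]
cam [0.47090688 0.23062161 0.20105222] [ 0.14302944 -0.19943753 -0.96941593]
lever_grip 0.91 [268.2 230.1 104.5  91.4] 311.9 289.8
sleeve 0.88 [270.8 231.9 105.3  88.1] 311.8 289.6
```

View pics/w7c.png

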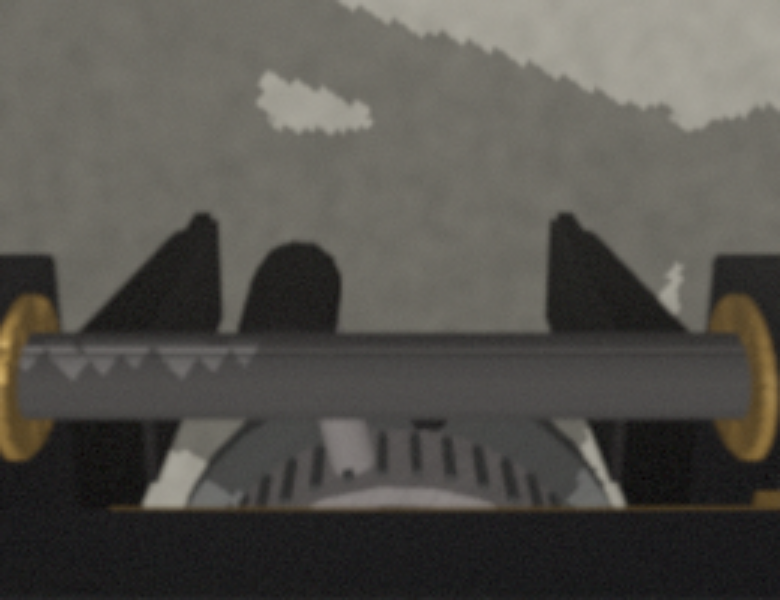

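The lever rests at bearing ~136–137° again, so that is its friction equilibrium. It doesn't depend on how I release it. It was pushed to 16–17 N, which is about 1.4 rad by the given scale. Rising and going over the tab.

Request:
drive_tool(
  translation=[
    [0,0,15],
    [0,0,35],
    [0,0,38],
    [0,0,38],
    [0,0,35],
    [4,-10,25],
    [15,-26,22],
    [15,-27,0],
    [15,-27,0],
    [15,-26,0],
    [0,0,0],
    [0,0,0],
  ],
  turn=[0,0,0,0,0,-4,-5,-6,-6,-6,0,0],
  fingers=[0.3,0.3,0.3,0.3,0.5,0.5,0.5,0.5,0.5,0.5,0.5,0.5],
)

```text
t: 18.77
eef_pos: [0.5747, 0.0572, 0.2493]
orientation: [-180.0, -0.0, 98.5]
ft_force: [0.2, 0.6, 0.2]
gripper_width: 0.0474
```

```bash
python3 - <<'E'
from scipy.optimize import least_squares
import numpy as np
P=np.array([[.4755,.0963],[.4984,.1622],[.4996,.1635],[.5081,.1721],[.5184,.1789],[.5224,.1818],[.5092,.1728]])
print(least_squares(lambda c:np.hypot(*(P-c).T)-.092,[.567,.098]).x)
E
python3 f.py; python3 w.py w8
python3 - <<'E'
import cv2
f=cv2.imread("pics/w8.png");cv2.imwrite("pics/w8c.png",cv2.resize(f[120:320,190:450],None,fx=3,fy=3))
E
```

```text
[0.56735964 0.10139488]
t 18.77 r 0.0419 bearing -80.1 Frad -0.6 Ftan(cw) -0.3 Fz 0.2 Mz [-0.06  0.08 -0.  ] 0.0474 [-180.    -0.    98.5]
{'t': np.float64(18.7667), 'eef_pos': array([0.5747, 0.0572, 0.2493]), 'orientation': array([-1.799576e+02, -2.670000e-02,  9.851950e+01]), 'ft_force': array([0.1584, 0.6048, 0.1604]), 'gripper_width': np.float64(0.0474)}
(0.568, 0.099, 0.046) [[317.11723545 142.58984212]]
(0.4755, 0.093, 0.062) [[233.36045549 136.63773288]]
(0.575, 0.061, 0.138) [[318.35933831 193.62796097]]
cam [0.5648726  0.12536867 0.40856229] [ 0.03542309 -0.24255788 -0.96949001]
lever_grip 0.96 [252.5  65.8  94.8  53.6] 276.8 89.4
cover 0.96 [285.3 106.5  65.6  98.6] 317.3 150.0
cover 0.81 [432.9  30.1  81.6  61.7] 469.3 61.4
housing 0.98 [421.3  26.1  95.5  66.5] 463.6 62.5
housing 0.83 [285.5 108.9  62.   94.4] 317.3 148.3
sleeve 0.69 [256.7  67.1 100.5 107.1] 290.5 98.6
sleeve 0.33 [286.8 109.4  63.6  97.1] 317.2 150.0
```

View pics/w8c.png

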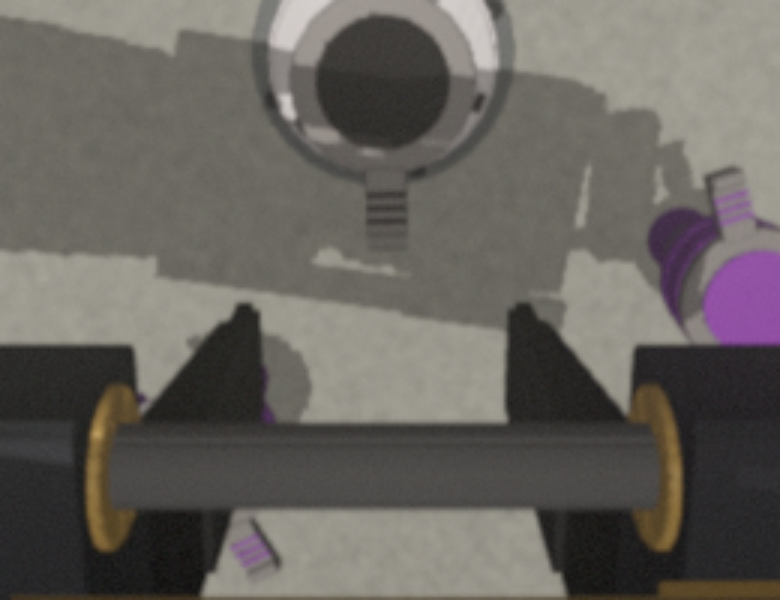

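The wrist view shows the tab running from (319,177) to its tip at (319,203), with the cover centre at (317,147). The tab is upright in the image, aligned with the tool's yaw.

Run:
```python
from h import *
np.set_printoptions(precision=4,suppress=True)
z=np.load("last.npz");q={"camera_matrix":z["K"],"dist_coeffs":z["d"]};T=z["T"]
a=atz(q,[(318.7,203.3),(318.7,177.5),(317.3,147.3)],.1375,T);print(a)
d=a[0]-a[2];print(np.linalg.norm(d),np.degrees(np.arctan2(d[1],d[0])))
d=a[0]-a[1];print(np.linalg.norm(d),np.degrees(np.arctan2(d[1],d[0])))
u=(a[0]-a[2])/np.linalg.norm(a[0]-a[2]);print("grip pt via centre",a[2]+u*.041, "via tip", a[0]-u*.0085)
```

```text
[[0.5767 0.052  0.1375]
 [0.5731 0.0755 0.1375]
 [0.568  0.1017 0.1375]]
0.05044167397874007 -80.06628146668797
0.023787927933293897 -81.44738308810548
grip pt via centre [0.575  0.0613 0.1375] via tip [0.5752 0.0604 0.1375]
```

Request:
drive_tool(
  translation=[
    [0,3,-15],
    [0,0,-25],
    [0,0,-25],
    [0,0,-20],
    [0,0,-15],
    [0,0,-12],
    [0,0,-8],
    [0,0,-3.5],
    [0,0,0],
    [0,0,0],
  ],
  turn=[1,0,0,0,0,0,0,0,0,0],
  fingers=[0.5,0.5,0.5,0.5,0.5,0.5,0.5,0.5,0.5,0.5],
)

```text
t: 19.9
eef_pos: [0.5751, 0.0614, 0.127]
orientation: [179.9, 0.0, 99.6]
ft_force: [-0.4, 0.1, -0.2]
gripper_width: 0.0471
```

```bash
python3 f.py; python3 w.py w9
python3 - <<'E'
from h import *
p=cams.get_image("scene"); crop(p,310,150,120,100,5,"pics/scene9.png")
E
```

```text
t 19.9 r 0.0379 bearing -78.5 Frad -0.1 Ftan(cw) 0.4 Fz -0.2 Mz [-0.09  0.07 -0.01] 0.0471 [179.9   0.   99.6]
{'t': np.float64(19.9), 'eef_pos': array([0.5751, 0.0614, 0.127 ]), 'orientation': array([1.799229e+02, 1.260000e-02, 9.961520e+01]), 'ft_force': array([-0.387 ,  0.061 , -0.2365]), 'gripper_width': np.float64(0.0471)}
(0.568, 0.099, 0.046) [[316.25696719 159.44043565]]
(0.4755, 0.093, 0.062) [[188.39249462 149.25707005]]
(0.575, 0.061, 0.138) [[316.92646942 256.33688055]]
cam [0.56358149 0.12938233 0.28621918] [ 0.04214679 -0.24215458 -0.96932183]
lever_grip 0.84 [222.1  39.1 137.5  98. ] 260.1 77.2
cover 0.88 [481.7 216.5  54.6 102. ] 508.5 263.4
cover 0.7 [261.1 109.8 113.9 151.6] 316.5 177.8
housing 0.84 [439.  218.2  99.   99.1] 501.3 259.9
housing 0.8 [466.2   0.  172.9  89.4] 551.2 45.0
sleeve 0.97 [222.4  43.9 149.3 116.6] 266.8 82.3
sleeve 0.61 [261.9 105.6 109.  155.9] 316.7 174.0
```

View pics/w9.png

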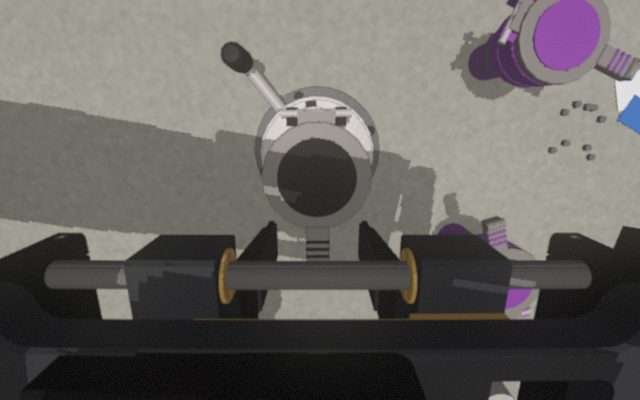

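View pics/scene9.png

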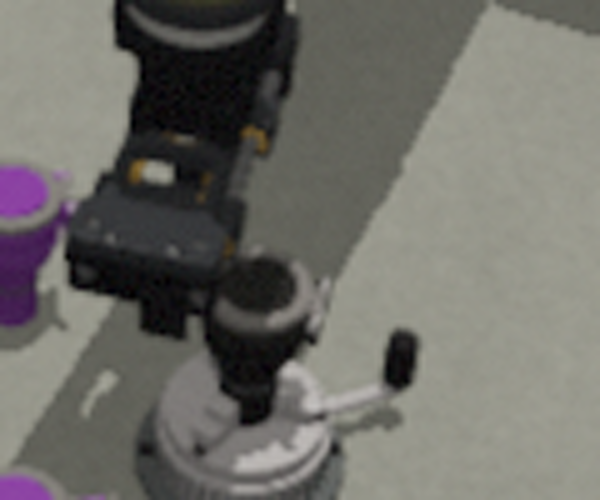

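The tab, at column 318, is centred between the fingertips at columns 271 and 363. I'll move 1.5 mm outward for rim clearance and close.

Request:
drive_tool(
  translation=[
    [0.2,-1.5,0],
    [0,0,0],
    [0,0,0],
    [0,0,0],
    [0,0,0],
    [0,0,0],
    [0,0,0],
    [0,0,0],
    [0,0,0],
    [0,0,0],
  ],
  turn=[0,0,0,0,0,0,0,0,0,0],
  fingers=[1,1,1,1,1,1,1,1,1,1],
)

```text
t: 21.08
eef_pos: [0.5749, 0.0598, 0.1262]
orientation: [180.0, 0.0, 99.6]
ft_force: [1.0, 1.2, -1.1]
gripper_width: 0.0115
```

```bash
python3 f.py
python3 - <<'E'
from h import *
print(arm.sense()["eef_pos"],arm.sense()["ft_force"])
h=np.array([-31,131]);t=np.array([41,134.])-h
for a in np.arange(0,.23,.02):
    R=np.array([[np.cos(a),-np.sin(a)],[np.sin(a),np.cos(a)]]);print(round(a,2),(R@t-t).round(2))
E
```

```text
t 21.08 r 0.0394 bearing -79.1 Frad -1.0 Ftan(cw) -1.2 Fz -1.1 Mz [-0.08 -0.24  0.1 ] 0.0115 [180.    0.   99.6]
[0.57494955 0.05979526 0.12624236] [ 1.0215917   1.16606092 -1.08288859]
0.0 [0. 0.]
0.02 [-0.07  1.44]
0.04 [-0.18  2.88]
0.06 [-0.31  4.31]
0.08 [-0.47  5.74]
0.1 [-0.66  7.17]
0.12 [-0.88  8.6 ]
0.14 [-1.12 10.02]
0.16 [-1.4  11.43]
0.18 [-1.7  12.84]
0.2 [-2.03 14.24]
0.22 [-2.39 15.64]
```

The tab is held at 11.5 mm. Lifting slowly along the arc.

Request:
drive_tool(
  translation=[
    [0,0,0.5],
    [0,0,0.5],
    [0,0.1,0.5],
    [0,0.1,0.5],
  ],
  turn=[0,0,0,0],
  fingers=[1,1,1,1],
)

```text
t: 21.42
eef_pos: [0.5746, 0.0599, 0.1276]
orientation: [-180.0, 0.0, 99.6]
ft_force: [3.7, 0.0, -5.8]
gripper_width: 0.0116
```

Request:
drive_tool(
  translation=[
    [0,0,0.5],
    [0,0.1,0.5],
    [0,0,0.5],
    [0,0.1,0.5],
  ],
  turn=[0,0,0,0],
  fingers=[1,1,1,1],
)

```text
t: 21.75
eef_pos: [0.5742, 0.0601, 0.1291]
orientation: [-179.9, -0.0, 99.6]
ft_force: [4.9, 0.2, -10.4]
gripper_width: 0.0121
```

Request:
drive_tool(
  translation=[
    [0,0,0.5],
    [0,0.1,0.5],
    [0,0,0.5],
    [0,0.1,0.5],
  ],
  turn=[0,0,0,0],
  fingers=[1,1,1,1],
)

```text
t: 22.08
eef_pos: [0.574, 0.0604, 0.1305]
orientation: [-179.9, -0.0, 99.6]
ft_force: [5.7, 1.2, -13.3]
gripper_width: 0.0115
```

```bash
python3 f.py
python3 - <<'E'
from h import *
print(arm.sense()["eef_pos"])
p=cams.get_image("scene"); crop(p,310,150,120,100,5,"pics/scene10.png")
E
```

```text
t 22.08 r 0.0386 bearing -80.4 Frad -0.2 Ftan(cw) -5.9 Fz -13.3 Mz [-0.19 -1.01  0.01] 0.0115 [-179.9   -0.    99.6]
[0.57395035 0.06042428 0.13051719]
```

View pics/scene10.png

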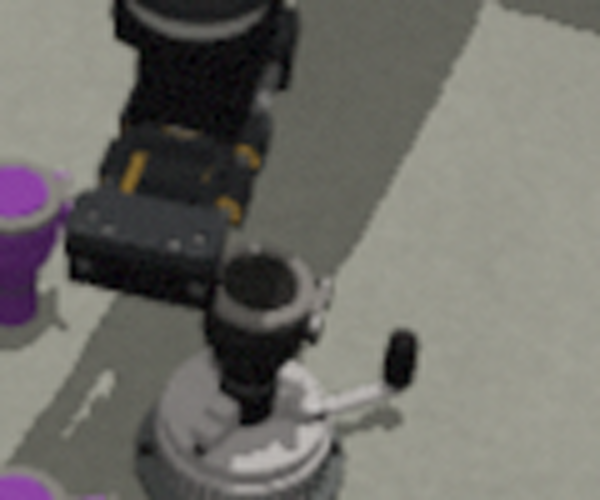

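Request:
drive_tool(
  translation=[
    [0,0.1,0.4],
    [0,0,0.4],
    [0,0.1,0.4],
  ],
  turn=[0,0,0],
  fingers=[1,1,1],
)

```text
t: 22.38
eef_pos: [0.574, 0.0606, 0.132]
orientation: [-179.9, -0.0, 99.6]
ft_force: [4.6, 0.5, -10.2]
gripper_width: 0.0116
```

```bash
python3 f.py; python3 w.py w11;python3 - <<'E'
import cv2
for n in ("w9","w11"):
    f=cv2.imread(f"pics/{n}.png");cv2.imwrite(f"pics/{n}c.png",cv2.resize(f[30:260,210:430],None,fx=2.6,fy=2.6))
a=cv2.imread("pics/w9c.png");b=cv2.imread("pics/w11c.png");cv2.imwrite("pics/w911.png",cv2.resize(cv2.hconcat([a,b]),(800,418)))
E
```

```text
t 22.38 r 0.0385 bearing -80.2 Frad 0.3 Ftan(cw) -4.6 Fz -10.2 Mz [-0.21 -0.81  0.01] 0.0116 [-179.9   -0.    99.6]
{'t': np.float64(22.3833), 'eef_pos': array([0.574 , 0.0606, 0.132 ]), 'orientation': array([-1.799071e+02, -2.180000e-02,  9.960160e+01]), 'ft_force': array([  4.5657,   0.4608, -10.2314]), 'gripper_width': np.float64(0.0116)}
(0.568, 0.099, 0.046) [[318.02989223 157.98961939]]
(0.4755, 0.093, 0.062) [[193.01922661 147.88344359]]
(0.575, 0.061, 0.138) [[319.04064141 251.34620729]]
cam [0.56304393 0.1286242  0.29124642] [ 0.03915579 -0.24207095 -0.96946814]
lever_grip 0.89 [222.9  42.6 151.3 117.9] 266.6 78.8
cover 0.82 [466.4 214.2  67.2 103.7] 499.0 269.3
cover 0.81 [263.8 107.8 112.  153.9] 317.6 175.6
housing 0.95 [468.9   0.  171.   85.4] 548.9 45.0
housing 0.81 [437.5 215.7  95.1 103.6] 487.1 262.0
sleeve 0.88 [225.5  43.2 146.4 116.7] 262.7 79.2
sleeve 0.15 [226.3  43.6 151.8 131.8] 301.9 106.4
```

View pics/w911.png

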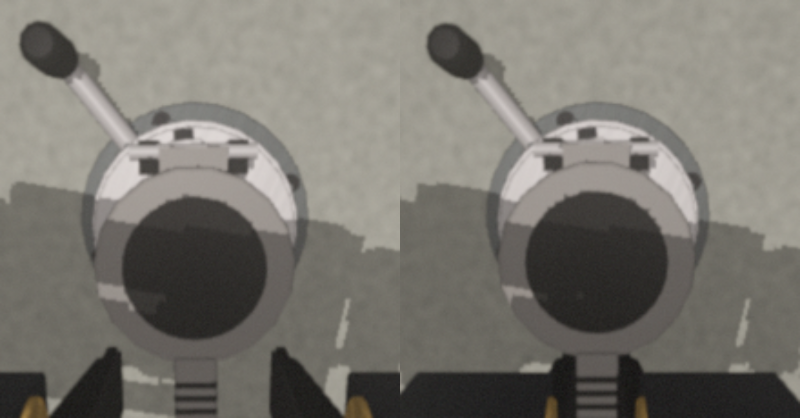

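The force peaked at 13 N and is now falling, so the seal is breaking. The housing and hinge have not moved relative to the chuck. Continuing.

Request:
drive_tool(
  translation=[
    [0,0.1,0.5],
    [0,0.1,0.5],
    [0,0.1,0.5],
    [0,0.1,0.5],
    [0,0.1,0.5],
    [0,0,0.5],
  ],
  turn=[0,0,0,0,0,0],
  fingers=[1,1,1,1,1,1],
)

```text
t: 23.18
eef_pos: [0.5746, 0.0611, 0.1366]
orientation: [-180.0, -0.0, 99.6]
ft_force: [0.8, 2.4, -6.7]
gripper_width: 0.0117
```

Request:
drive_tool(
  translation=[
    [0,0.1,0.6],
    [0,0.1,0.6],
    [-0.1,0.1,0.6],
    [0,0.1,0.6],
    [0,0.1,0.6],
    [-0.1,0.1,0.6],
    [0,0,0],
  ],
  turn=[0,0,0,0,0,0,0],
  fingers=[1,1,1,1,1,1,1],
)

```text
t: 23.77
eef_pos: [0.5745, 0.0618, 0.1401]
orientation: [180.0, -0.0, 99.6]
ft_force: [1.5, 1.2, -6.1]
gripper_width: 0.0117
```

```bash
python3 f.py; python3 w.py w12;python3 - <<'E'
from h import *
f=cv2.imread("pics/w12.png");b=cv2.resize(f[30:260,210:430],None,fx=2.6,fy=2.6)
p=cams.get_image("scene");c=cv2.resize(p["frame"][180:260,320:400],(598,598),interpolation=cv2.INTER_CUBIC)
cv2.imwrite("pics/w12s.png",cv2.resize(cv2.hconcat([cv2.resize(b,(598,598)),c]),(800,400)))
E
```

```text
t 23.77 r 0.0374 bearing -79.2 Frad -0.9 Ftan(cw) -1.7 Fz -6.1 Mz [-0.04 -0.14  0.01] 0.0117 [180.   -0.   99.6]
{'t': np.float64(23.7667), 'eef_pos': array([0.5745, 0.0618, 0.1401]), 'orientation': array([ 1.799963e+02, -1.040000e-02,  9.960860e+01]), 'ft_force': array([ 1.4899,  1.2258, -6.0824]), 'gripper_width': np.float64(0.0117)}
(0.568, 0.099, 0.046) [[317.03342677 158.04556113]]
(0.4755, 0.093, 0.062) [[196.18493208 148.29548321]]
(0.575, 0.061, 0.138) [[317.80763624 247.10149463]]
cam [0.56324404 0.12975969 0.29932697] [ 0.04082845 -0.24198279 -0.96942115]
lever_grip 0.76 [227.2  46.9 141.   97. ] 262.8 79.7
cover 0.97 [498.7   0.  125.6  88.4] 552.2 44.5
cover 0.7 [464.9 211.7  64.9 102.4] 491.3 262.7
housing 0.88 [431.5 212.5  93.5 103.3] 480.4 256.8
housing 0.68 [266.4 112.4 101.6 149.4] 317.1 173.9
sleeve 0.77 [228.   45.9 141.4 105.7] 271.3 84.6
```

View pics/w12s.png

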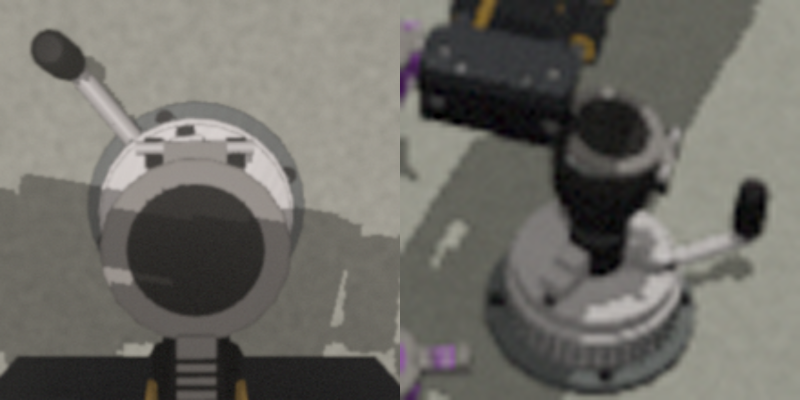

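Request:
drive_tool(
  translation=[
    [0,0.1,0.6],
    [-0.1,0.1,0.5],
    [0,0,0],
    [0,0,0],
    [0,0,0],
  ],
  turn=[0,0,0,0,0],
  fingers=[1,1,1,1,1],
)

```text
t: 24.53
eef_pos: [0.5744, 0.0619, 0.1411]
orientation: [180.0, -0.0, 99.6]
ft_force: [2.4, 1.9, -6.7]
gripper_width: 0.0119
```

```bash
python3 f.py; cp last.npz l12.npz; python3 w.py w13 | head -1;python3 - <<'E'
from h import *
z=np.load("last.npz");q={"camera_matrix":z["K"],"dist_coeffs":z["d"]};T=z["T"]
ax=np.array([.568,.1015]);b=np.radians(99.7);u=np.array([np.cos(b),np.sin(b)])
H=lambda dz:np.r_[ax+.031*u,.131+dz]
print("hinge now z+0",proj(q,H(0),T),"z+14",proj(q,H(.014),T))
# predicted cover outline pts for shut/open
def cov(a,dz=0):
    R=np.array([[np.cos(a),-np.sin(a)],[np.sin(a),np.cos(a)]]);o=[]
    for th in np.linspace(0,2*np.pi,60):
        r,y=.0275*np.cos(th),.0275*np.sin(th); p=R@np.array([r+.031,.0065])+np.array([-.031,.131])
        xy=ax-u*p[0]+y*np.array([-u[1],u[0]]);o.append([*xy,p[1]+dz])
    return o
f=cv2.imread("pics/w13.png");k=3
im=cv2.resize(f[20:260,200:430],None,fx=k,fy=k)
for a,dz,c in [(.2,0,(0,255,0)),(0,.0145,(0,0,255)),(0,0,(255,0,0))]:
    pp=((proj(q,cov(a,dz),T)-[200,20])*k).astype(int);cv2.polylines(im,[pp],True,c,1)
cv2.imwrite("pics/w13o.png",im[:600])
for n in ["top","scene"]:
    p=cams.get_image(n);cv2.imwrite(f"pics/{n}13.png",p["frame"])
E
```

```text
t 24.53 r 0.0373 bearing -79.3 Frad -1.5 Ftan(cw) -2.7 Fz -6.7 Mz [ 0.02 -0.23  0.06] 0.0119 [180.   -0.   99.6]
{'t': np.float64(24.5333), 'eef_pos': array([0.5744, 0.0619, 0.1411]), 'orientation': array([ 1.79994e+02, -4.40000e-03,  9.96040e+01]), 'ft_force': array([ 2.3763,  1.9296, -6.6862]), 'gripper_width': np.float64(0.0119)}
hinge now z+0 [[317.52202744 114.60427363]] z+14 [[317.51930314 114.21916208]]
```

View pics/w13o.png

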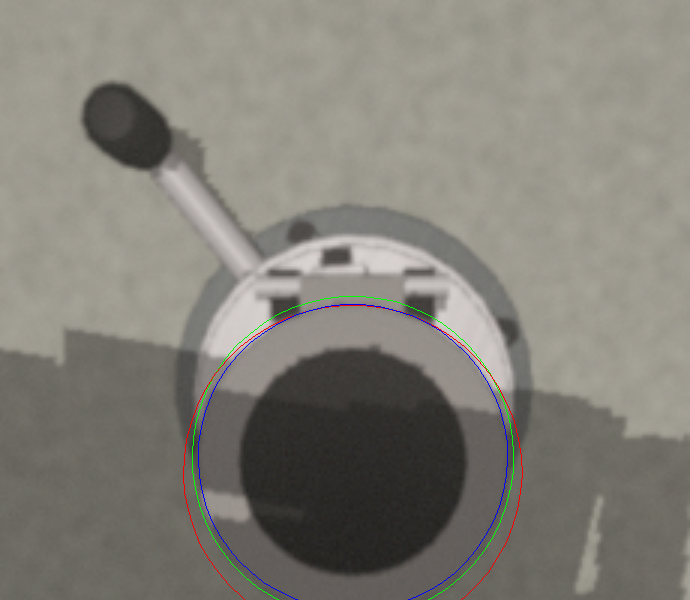

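View pics/top13.png

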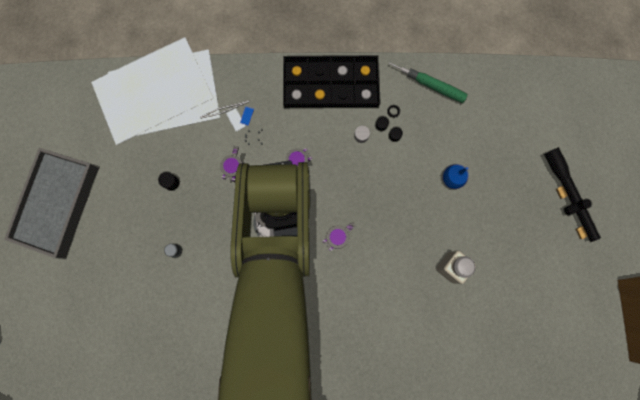

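View pics/scene13.png

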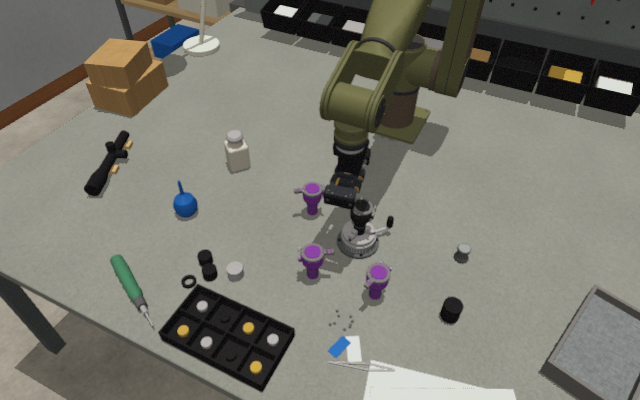

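The overlay fits the cover hinged open about 0.2 rad (green) rather than the housing lifted (red). I'll check the hinge height numerically from the hinge pin's apparent span.

Run:
```python
import cv2
ims=[]
for n in ("w9","w13"):
    f=cv2.imread(f"pics/{n}.png");ims.append(cv2.resize(f[95:135,265:370],None,fx=7,fy=7,interpolation=cv2.INTER_CUBIC))
cv2.imwrite("pics/hinge.png",cv2.vconcat(ims))
```

```text
(no output)
```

View pics/hinge.png

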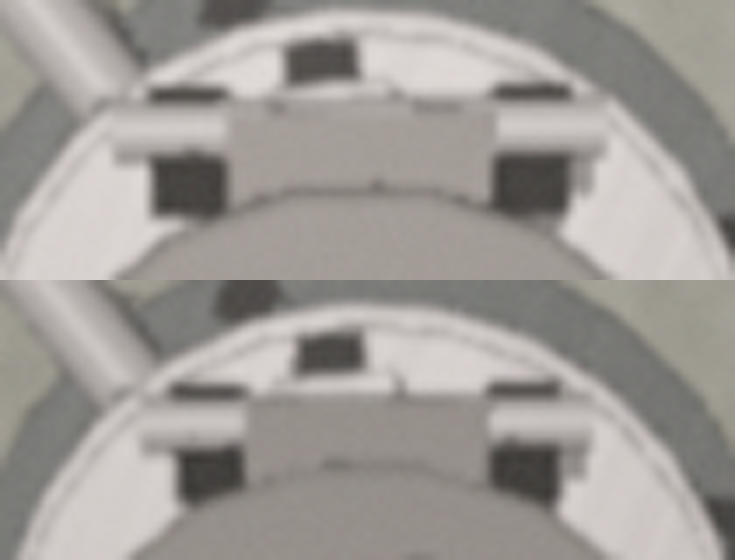

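The pin span ratio is 0.912, against 0.917 for a stationary hinge and about 1.0 if the housing had lifted. The housing has stayed down and the cover is about 15 mm open. Handing in while holding.

Run:
```python
from station import arm,close_job
s=arm.sense();print(s["t"],s["eef_pos"],s["ft_force"],s["gripper_width"])
print(close_job())
```

```text
24.9333 [0.57443598 0.06186461 0.14110008] [ 1.28887576  1.62610871 -6.33692524] 0.011720759597096429
the job is handed in; nothing more can be done
None
```

The job is handed in at about 25 s. The chuck is tightened, the lever is released, and the gripper is still holding the cover about 15 mm open at its tab. The one result I'm unsure of is how tight the jaws stayed after I let go of the lever.

**Chuck:**
- I swung the lever clockwise in two passes, to 15.9 N and then 17.4 N at the grip. The second peak is slightly over your 12–16 N band.
- After each release the lever sprang back to the same place, about 15° (0.26 rad) short of the first pass's peak and 18° short of the second's. That is more than the "little" you described.
- I judged this to be where its own friction holds it. I could not measure the remaining jaw force directly.

**Cover:**
- I pinched the tab at 11.5–12 mm and raised it slowly, 14.9 mm by the wrist reading.
- The force peaked at about 13 N, then faded to 6–7 N as the seal let go. That is higher than your 10 N and 3 N.

**Housing and surroundings:**
- The hinge pin's size in the wrist view shrank to 0.912 of its earlier size. A hinge that had not moved would give 0.917, and a lifted housing about 1.0, so the housing stayed in the chuck.
- The cover's outline matched about 0.2 rad open.
- The things standing around look unmoved in the last scene and top pictures. The arm partly hides two of the purple look-alikes from above.

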